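# Re-seat the crooked lid of a specimen dish under the bench magnifier

### The arm

A 6-joint arm with a two-finger parallel gripper is mounted at the origin on a cart in front of the work surface, level with it; the furniture and walls round the work are solid. World frame = base frame: x ahead of the robot, y to its left, z up, the work surface at z = 0. Lengths are in m, angles in rad, forces in N, time in s.
With the tool pointing down it reaches from about 0.3 to 0.775 m from the base axis. Payload 14.6 kg.
Tool frame: the origin (TCP) lies between the finger pads; the fingertips stand 19 mm ahead of it and the grasp point (between the pads) is the TCP (ctrl.finger_overhang is the distance from the TCP to the fingertips, in m); z points along the fingers, y is the direction in which the jaws open and shut (so a half turn about z gives the same grasp; the last joint's range is limited). The gripper opens to 94 mm and grips with 3 to 60 N. Pads are 16 mm wide; open, the fingers measure 119 mm over their backs; the gripper's body (75 mm by 177 mm) begins 78 mm behind the grasp point.
Start: joints at [1.096, 0.3, 1.521, -0, 1.321, -0.067], TCP at [0.218, 0.505, 0.224] pointing down, gripper open.
Joint ranges: [-3.03, 3.03], [-0.79, 2.21], [0.23, 2.52], [-1.04, 4.18], [0, 3.07], [-2.55, 2.55]. Speed limits (rad/s): [2.22, 2.22, 2.57, 3.14, 3.14, 3.14].

### API

Orientations are given as [roll, pitch, yaw] about the fixed x, y, z axes, in that order (R = Rz(yaw) Ry(pitch) Rx(roll)).
In Python, from station import ctrl gives the robot as it stands.
- The arm moves only by the tool send_rows, never from a script. Its argument "series" is a list of rows, each a list of 7 numbers: the turn, a rotation vector about the tool's x, y, z in degrees, then the shift along the tool's x, y, z in m, then the gripper's target within -1 to 1 (fully open at 1, half-way at 0, shut at -1). A call has 1 to 8 rows; each row is the pose to reach, as a shift and turn from the pose commanded when the call began, along the tool's axes at that moment; what a row does not reach only later rows make up. A row lasts 1/10 s, in which the tool goes at most 50 mm and 8.59 degrees, less where a joint would pass 70% of its speed; a pose out of reach is approached as far as the arm can. A call with a gripper value outside its range is refused whole. The fingers move at their own pace and stop on an object; "force" is the grip in N (left out, the last holds). Time passes only in rows, so rows that repeat a pose let the fingers close. It gives the time, the measured TCP pose, the force and the opening at its end, in the units of the state.
- ctrl.get_obs(): the state, without advancing time (a new reading comes with each control period).
- ctrl.camera(name): name is "scene" or "side" or "wrist"; returns a dict with "pixels" (400x640x3 uint8, red, green, blue), "z_map" (400x640 float32, m along the optical axis (not along the pixel's ray), 0 where there is no reading), "fov_y" (degrees; the focal length in pixels is half the picture's height over the tangent of half this angle, whatever the lens; pixels are square), "cx", "cy" (the principal point, pixels), "R" (3x3) and "t" (3): a world point X has camera coordinates R X + t. Camera axes: x right, y down, z forward; pixel columns grow to the right and rows downward; lengths in m; the calibration is good to about 2 mm. A picture is of the moment at which its call begins.
- ctrl.hand_in(): hands the job in, once; it reports no verdict.
The state is a dict: "time_s": time; "qpos": joint angles; "joint_vel": joint speeds; "tau": joint torques, N m; "ee_pos": TCP position; "eef_rot": TCP orientation; "force": force on the tool from outside, world axes, zero at the start; "moment": the same for the moment, N m; "grip_width": finger opening in m.
Only numpy, scipy, OpenCV 4.12 (cv2) and the standard library are available. Lean on these libraries where they do the work, as an engineer would, in place of code of your own. Each camera call takes 0.05 s, during which the arm holds its last target.

### The job

The blue-rimmed lid of the specimen dish under the bench magnifier was put back crooked: it has slipped to the far side and its near side is riding up on the dish's rim. Take the lid by its blue finger fin, raise the near edge roughly 15 to 25 mm clear of the rim while the far edge stays down on the dish, then draw the lid back over the dish and lower it gently until it sits centred, flat and fully down all round, and let go. Reach in under the magnifier at a slant without knocking it, keep the dish where it stands, and leave the other things alone.

Things in the scene. Friction and masses are not known exactly. Their poses are not given: they have to be found in the camera images.
- dish: round aluminium specimen dish, loose on the bench, 120 mm outside diameter, 24 mm high, wall 3.5 mm, three low black rubber rings lying in it; 0.6 kg. Origin at the centre of its underside, z up. At the start its +x axis points the way in which the lid has slipped (away from the robot, within about 20 degrees of world +x).
- dish_rim (a point): centre of the dish's mouth, at rim height (24 mm above its underside). When the lid is seated, the underside of the lid's top rests on the rim all round: the lid is level and its origin is 10 mm below this point.
- lid: round lid, about 0.09 kg: clear top 3 mm thick, blue skirt 132 mm outside and 126 mm inside diameter, reaching 10 mm below the top (3 mm clearance round the dish). Origin: centre of the plane of the skirt's lower edge; z out of the top; -x towards the fin and the robot. At the start its origin is 6 to 13 mm off along the dish's +x, and its near edge is up, about 7 degrees.
- lid_grip (a point): centre of the finger fin: upright blue plate along a radius at the lid's near edge, 12 mm thick (lid y), 36 mm long (lid x, 44 to 80 mm from the lid's centre, so it juts 14 mm past the skirt), 28 mm high (lid z, from 1 mm under to 27 mm above the top face); axes as the lid's. Pinch it across its 12 mm.
- lid_near_edge (a point): point on the lower edge of the skirt under the fin (66 mm from the lid's centre along its -x). At the start it is about 5 mm above the rim, and the skirt rides on the rim to its left and right.
- lid_far_edge (a point): point on the lower edge of the skirt opposite the fin (66 mm from the lid's centre along its +x). At the start the far skirt hangs outside the dish, and the underside of the lid's top rests on the far rim.
- magnifier: white bench magnifier, fixed, turned 9 to 23 degrees left; origin on the bench. Stand: a block 150 x 170 mm, 35 to 205 mm to its own +y. Round lens head 200 mm across, centred 105 mm to its -y, from 180 to 213 mm above the bench. The dish is below it, some 60 mm nearer the robot than the lens centre: the hand must slant 20 to 40 degrees, its upper end leaning back to the robot, to get to the fin.
- lens_edge (a point): a point low on the side of the lens head towards the robot (180 mm above the bench)
- plug_gauge: bystander: steel plug gauge 97 mm long with a green ring, 22 mm thick, lying on the bench; origin at the centre of its underside
- tube: bystander: short black rubber tube, 59 mm long, 27 mm thick, lying on the bench; origin at the centre of its underside
- masking_tape: bystander: roll of cream tape, 104 mm across, 25 mm high, lying flat; origin at the centre of its underside
- marker: bystander: white and blue marker pen, 135 mm long, 16 mm thick, lying on the bench; origin at the centre of its underside

How it is judged:
By the outcome, as a careful person would: the job done as asked, in the order asked, and still so for the second after the job is handed in, with the robot touching nothing.
It also fails if it takes over 38 s, if anything falls off the work surface, if the arm or the gripper's body presses on something with over 40 N, if the wrist force passes 120 N, or if a joint passes its speed limit or range.

## Working session

There is one attempt and no reset: what is moved stays moved. The work goes in short steps, Python scripts to look and compute and a tool call to move; the robot and the scene stay as the last step left them, time stands still between calls to the robot, and variables do not carry over. Pictures are saved under pics/ and viewed, and the job is handed in when it is done.

Besides the shell and the picture viewer there is one more tool, called after "Request:" as name([rows], argument=value, ...), one row to a line, values as JSON. send_rows: Moves the arm, as the interface text tells. Its arguments: {"type":"object","properties":{"series":{"type":"array"},"force":{"type":"number"}},"required":["series"]}

```bash
ls; mkdir -p pics; cat > h.py <<'E'
import numpy as np, cv2
from station import ctrl
def cam(n,save=None):
    c=ctrl.camera(n); c['f']=200/np.tan(np.radians(c['fov_y'])/2) if c['pixels'].shape[0]==400 else None
    if save: cv2.imwrite('pics/'+save,c['pixels'][:,:,::-1])
    return c
def world(c):
    z=c['z_map'].astype(float); v,u=np.mgrid[:z.shape[0],:z.shape[1]]
    P=np.stack([(u-c['cx'])/c['f']*z,(v-c['cy'])/c['f']*z,z],-1)
    W=(P-c['t'])@np.asarray(c['R']); W[z==0]=np.nan
    return W
E
python3 - <<'E'
from h import *
import pickle
for n in ['scene','side','wrist']:
    c=cam(n,n+'0.png'); pickle.dump(c,open(n+'0.pkl','wb'))
    print(n,c['fov_y'],c['cx'],c['cy'],'pos',-np.array(c['R']).T@c['t'],'fwd',np.array(c['R'])[2])
print(ctrl.get_obs())
E
```

```text
pics
scene 53.398560531925895 317.01969207479357 197.40702705033667 pos [ 0.19908094 -0.5234966   0.63051828] fwd [ 0.43591802  0.67849794 -0.59128338]
side 53.45722003962827 319.1087863134617 201.6288144267156 pos [ 1.07130502 -0.38797329  0.666335  ] fwd [-0.58519339  0.50515455 -0.63432451]
wrist 70.43512752096697 316.6790187093411 198.21395861299337 pos [0.14160028 0.53788758 0.38500698] fwd [ 0.26273989 -0.11356407 -0.95816019]
{'time_s': 0.15, 'qpos': array([ 1.09640590e+00,  3.00357019e-01,  1.52142362e+00, -7.50393454e-06,
        1.32069796e+00, -6.65485258e-02]), 'joint_vel': array([-0.00092194, -0.00269521, -0.00182604,  0.00075684,  0.00019182,
        0.00075643]), 'tau': array([ 1.64623001e-03, -5.31957829e+01, -3.52822781e+01,  7.09478650e-02,
        2.35472404e-02, -6.96095572e-05]), 'ee_pos': array([0.21804299, 0.50473915, 0.22401551]), 'eef_rot': array([-3.14070818e+00, -5.16626324e-05,  2.73375259e+00]), 'force': array([ 0.15944164, -0.38995888, -0.0826067 ]), 'moment': array([ 0.03852393, -0.04600618,  0.00677967]), 'grip_width': 0.09431932920893944}
```

View pics/scene0.png

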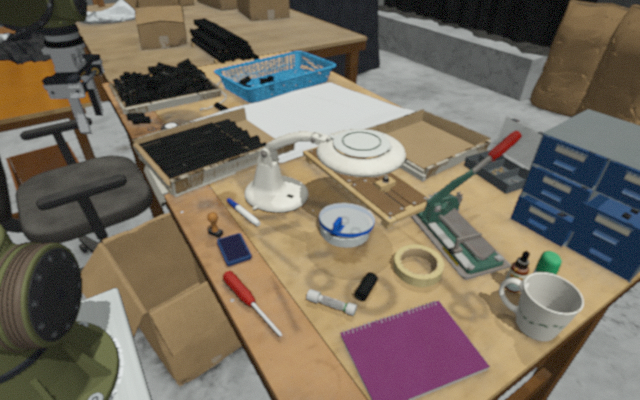

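View pics/side0.png

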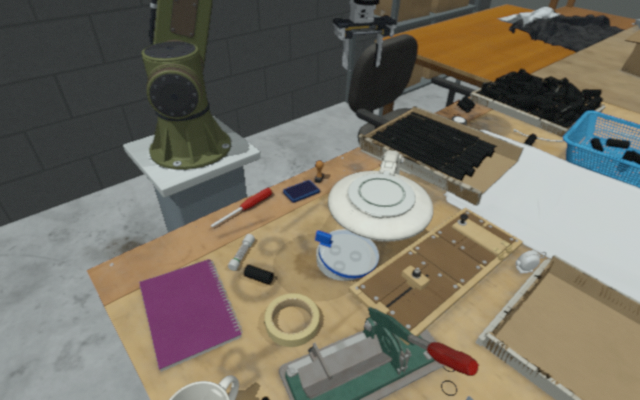

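View pics/wrist0.png

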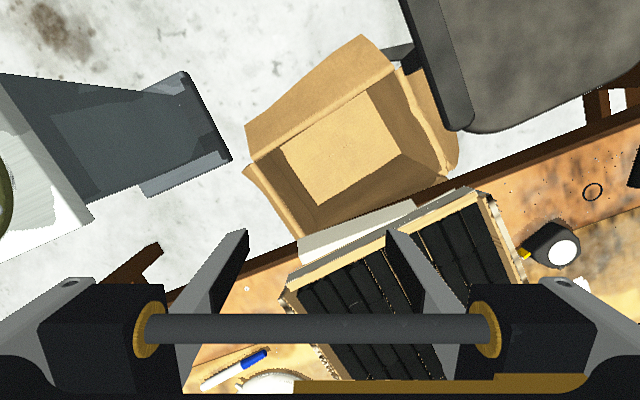

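The scene view shows the dish at about (346,226) with the fin at (338,224), and the lens head above and behind it at (360,152). In the side view the fin is at (325,238) and the lid at (348,255). Next I'll measure these.

```bash
python3 - <<'E'
from h import *
import pickle
for n,box in [('scene',(300,190,390,260)),('side',(300,220,395,290))]:
    c=pickle.load(open(n+'0.pkl','rb')); W=world(c)
    p=c['pixels'].astype(int); x0,y0,x1,y1=box
    m=(p[...,2]-p[...,0]>60); mm=np.zeros_like(m); mm[y0:y1,x0:x1]=m[y0:y1,x0:x1]
    Q=W[mm]; 
    print(n,mm.sum(),np.nanmin(Q,0),np.nanmax(Q,0))
    hi=Q[Q[:,2]>0.042]; print('fin pts',len(hi),hi.mean(0),hi.min(0),hi.max(0))
    cr=cv2.resize(c['pixels'][y0:y1,x0:x1],None,fx=7,fy=7,interpolation=cv2.INTER_CUBIC)
    cv2.imwrite(f'pics/{n}_crop.png',cr[:,:,::-1])
    pts=W.reshape(-1,3)
    lens=pts[(pts[:,2]>.15)&(pts[:,2]<.24)&(pts[:,0]>.35)&(pts[:,0]<.9)&(pts[:,1]<.3)&(pts[:,1]>-.2)]
    print('lens',len(lens),lens.min(0),lens.max(0))
    # surface height check on bench
    b=pts[(abs(pts[:,2])<.006)&(pts[:,0]>.4)&(pts[:,0]<.6)&(abs(pts[:,1])<.2)]; print('bench z',len(b),np.median(b[:,2]))
E
```

```text
scene 239 [ 0.59000292 -0.00884593  0.02570591] [0.68326619 0.06296909 0.07020878]
fin pts 113 [0.6027692  0.02016409 0.05790683] [0.59000292 0.0132878  0.04207233] [0.62576012 0.03510639 0.07020878]
lens 3900 [ 0.54919834 -0.01794319  0.1501056 ] [0.79868914 0.27893509 0.21578093]
bench z 11634 -7.56206599437395e-05
side 283 [ 0.59466326 -0.00757018  0.01971302] [0.71944733 0.04257362 0.07103985]
fin pts 173 [0.61060874 0.02459928 0.05702124] [0.59466326 0.01400692 0.04204529] [0.62860759 0.037878   0.07103985]
lens 6034 [ 0.58189577 -0.01675972  0.15029265] [0.80276075 0.28759488 0.21686767]
bench z 7450 0.0004431561431088446
```

```bash
python3 - <<'E'
import cv2,numpy as np
a=cv2.imread('pics/scene_crop.png');b=cv2.imread('pics/side_crop.png')
print(a.shape,b.shape)
E
```

```text
(490, 630, 3) (490, 665, 3)
```

View pics/scene_crop.png

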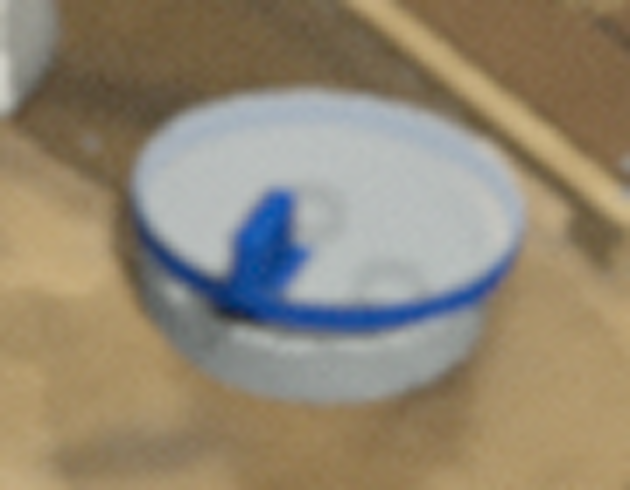

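View pics/side_crop.png

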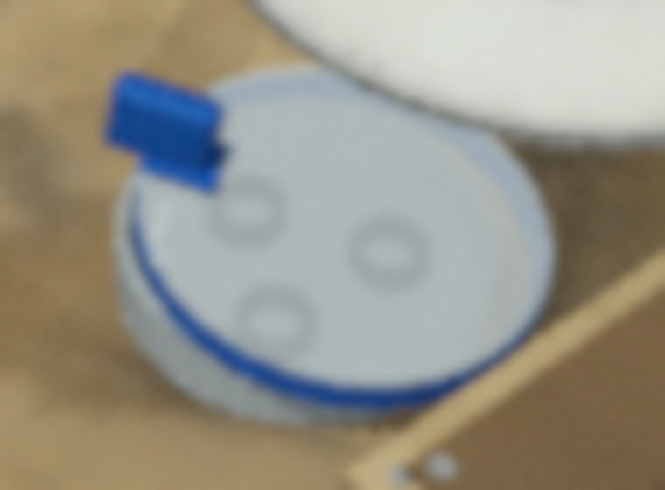

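```bash
cat > fit.py <<'E'
from h import *
from scipy.optimize import least_squares
from scipy.spatial.transform import Rotation as Ro
def boxsdf(q,h):
    d=np.abs(q)-h; return np.linalg.norm(np.maximum(d,0),axis=-1)+np.minimum(d.max(-1),0)
def gather(cs,ctr,r=0.10):
    P=[];B=[]
    for c in cs:
        W=world(c);p=c['pixels'].astype(int)
        m=np.isfinite(W[...,0])&(np.hypot(W[...,0]-ctr[0],W[...,1]-ctr[1])<r)&(W[...,2]>.004)&(W[...,2]<.12)
        P.append(W[m]);B.append((p[...,2]-p[...,0]>60)[m])
    return P,B
def fitall(P,B,x0,verbose=1):
    # dish: points off wall ; lid pose
    def liddist(q):
        # q in lid frame; surfaces: top disc z 7..10(top face z=13?) 
        r=np.hypot(q[:,0],q[:,1])
        return r
    return None
E
python3 - <<'E'
from fit import *
import pickle
cs=[pickle.load(open(n+'0.pkl','rb')) for n in ('scene','side')]
for c in cs:
    P,B=gather([c],(.665,.02)); P=P[0];B=B[0]
    rc=P[(~B)]
    print(len(P)); h,e=np.histogram(P[:,2],bins=np.arange(.004,.08,.004)); print(h)
    # top plane: ransac-like
    Q=P[(P[:,2]>.02)&(np.hypot(P[:,0]-.665,P[:,1]-.015)<.045)&~B]
    A=np.c_[Q[:,:2]-[.665,.02],np.ones(len(Q))]
    w=np.ones(len(Q),bool)
    for i in range(10):
        s=np.linalg.lstsq(A[w],Q[w,2],rcond=None)[0]; res=Q[:,2]-A@s; w=abs(res)<.004
    print('plane',s,'tilt',np.degrees(np.arctan(np.hypot(*s[:2]))),'dir',np.degrees(np.arctan2(-s[1],-s[0])),w.sum(),len(Q),res[w].std())
    # fin
    F=P[B&(P[:,2]>.046)]
    ctr=F[:,:2].mean(0);u,sv,vt=np.linalg.svd(F[:,:2]-ctr); print('fin',ctr,vt[0],np.degrees(np.arctan2(vt[0,1],vt[0,0])),sv)
    # dish wall
    D=P[(P[:,2]<.02)&(P[:,2]>.005)&~B]
    f=lambda x: np.hypot(D[:,0]-x[0],D[:,1]-x[1])-.06
    r=least_squares(f,[.66,.02],loss='soft_l1',f_scale=.001); print('dish',r.x,len(D),np.median(abs(r.fun)))
E
```

```text
2414
[112  86  70  61 116 240 472 605 451  78  14  13  14  14  15  36  17   0]
plane [-0.10047077 -0.06936716  0.03531124] tilt 6.960841061165986 dir 34.622024032772295 478 534 0.0010358520506342204
fin [0.60161604 0.02005486] [-0.88164154 -0.47191968] -151.8410203037556 [0.09130905 0.03054936]
dish [0.65006589 0.05127589] 300 0.0011551510890262483
3056
[ 49  45  34  38  89 286 585 871 749 124  28  25  19  19  24  53  18   0]
plane [-0.10273725 -0.07056531  0.03590524] tilt 7.104542307816419 dir 34.48331445537337 778 837 0.0011573801798271945
fin [0.60936379 0.0243823 ] [0.83204136 0.55471359] 33.69098993535043 [0.11329459 0.02670128]
dish [0.64971991 0.05361364] 146 0.000774959650682118
```

```bash
cat > fit.py <<'E'
from h import *
from scipy.optimize import least_squares
from scipy.spatial.transform import Rotation as Ro
def boxsdf(q,h):
    d=np.abs(q)-h; return np.linalg.norm(np.maximum(d,0),axis=-1)+np.minimum(d.max(-1),0)
def cyl(q,r,z0,z1):
    d=np.c_[np.hypot(q[:,0],q[:,1])-r,abs(q[:,2]-(z0+z1)/2)-(z1-z0)/2]
    return np.linalg.norm(np.maximum(d,0),axis=-1)+np.minimum(d.max(-1),0)
def gather(cs,ctr,r=0.09):
    P=[]
    for c in cs:
        W=world(c)
        m=np.isfinite(W[...,0])&(np.hypot(W[...,0]-ctr[0],W[...,1]-ctr[1])<r)&(W[...,2]>.005)&(W[...,2]<.075)
        P.append(W[m])
    return P
def model(x,P):
    R=Ro.from_euler('ZYX',x[3:6]).as_matrix()
    q=(P-x[:3])@R
    a=np.abs(cyl(q,.066,0,.013)); b=np.abs(boxsdf(q-[-.062,0,.026],[.018,.006,.014]))
    d=np.abs(cyl(P-[x[6],x[7],0],.06,0,.024))
    return np.minimum(np.minimum(a,b),d)
def fit(P,x0):
    best=None
    for k in range(3):
        r=least_squares(lambda x:model(x,P),x0,loss='soft_l1',f_scale=.0015,x_scale=[.01]*3+[.1]*3+[.01]*2)
        x0=r.x
    return r
def rep(x):
    R=Ro.from_euler('ZYX',x[3:6]).as_matrix(); g=lambda p:(x[:3]+R@np.array(p)).round(4)
    ang=np.degrees(x[3:6]).round(2)
    print('lid o',x[:3].round(4),'yaw,pitch,roll',ang,'dish',x[6:8].round(4))
    print(' off',(x[:2]-x[6:8]).round(4),np.hypot(*(x[:2]-x[6:8])).round(4),np.degrees(np.arctan2(*(x[:2]-x[6:8])[::-1])).round(1))
    print(' grip',g([-.062,0,.026]),'near',g([-.066,0,0]),'far',g([.066,0,0]))
E
python3 - <<'E'
from fit import *
import pickle
cs=[pickle.load(open(n+'0.pkl','rb')) for n in ('scene','side')]
Ps=gather(cs,(.65,.05),.1)
for P in Ps+[np.vstack(Ps)]:
    r=fit(P,[.66,.055,.023,np.radians(30),np.radians(7),0,.65,.052]); rep(r.x); print(np.median(r.fun),len(P),np.mean(np.abs(model(r.x,P))<.003))
# lens
from numpy import *
for c in cs:
    W=world(c).reshape(-1,3)
    L=W[(W[:,2]>.175)&(W[:,2]<.235)&(hypot(W[:,0]-.7,W[:,1]-.08)<.16)]
    print(len(L),L.min(0),L.max(0))
    hull=cv2.convexHull(L[:,:2].astype('f4'))[:,0]; print(cv2.minEnclosingCircle(hull))
    r=least_squares(lambda x:hypot(*(hull-x[:2]).T)-.1,[.7,.08],loss='soft_l1',f_scale=.002);print(r.x,abs(r.fun).mean())
    # objects on the bench near approach
E
```

```text
lid o [0.6689 0.0502 0.0201] yaw,pitch,roll [22.3   5.7  -2.31] dish [0.6489 0.0517]
 off [ 0.02   -0.0015] 0.02 -4.3
 grip [0.6138 0.0287 0.0521] near [0.6081 0.0252 0.0266] far [0.7297 0.0751 0.0135]
0.001257059629635274 2219 0.722397476340694
lid o [0.6702 0.0534 0.0203] yaw,pitch,roll [22.66  5.9  -2.23] dish [0.6481 0.0532]
 off [0.0221 0.0002] 0.0221 0.5
 grip [0.6154 0.0316 0.0525] near [0.6096 0.0281 0.0271] far [0.7308 0.0787 0.0135]
0.0011057089269555058 2753 0.8085724664002906
lid o [0.6698 0.0517 0.0202] yaw,pitch,roll [22.04  5.76 -2.3 ] dish [0.6483 0.0525]
 off [ 0.0214 -0.0008] 0.0215 -2.2
 grip [0.6146 0.0305 0.0523] near [0.6089 0.027  0.0269] far [0.7307 0.0763 0.0136]
0.0012494973051422036 4972 0.7662912308930008
3617 [ 0.60022416 -0.01794319  0.18101326] [0.79868914 0.21598358 0.21578093]
((0.6839274168014526, 0.10466840863227844), 0.12991152703762054)
[0.70047787 0.08250407] 0.01084585540003733
5988 [ 0.60250828 -0.01675972  0.18132982] [0.80276075 0.21916866 0.21686767]
((0.6848942041397095, 0.10611528903245926), 0.1301909238100052)
[0.70272471 0.08320729] 0.006274520259964402
```

```bash
cat >> fit.py <<'E'
def proj(c,X):
    q=np.asarray(X)@np.asarray(c['R']).T+c['t']; return np.c_[q[:,0]/q[:,2]*c['f']+c['cx'],q[:,1]/q[:,2]*c['f']+c['cy']]
def overlay(c,x,box,fn,k=7,draw=True):
    x0,y0,x1,y1=box
    im=cv2.resize(c['pixels'][y0:y1,x0:x1],None,fx=k,fy=k,interpolation=cv2.INTER_CUBIC)[:,:,::-1].copy()
    R=Ro.from_euler('ZYX',x[3:6]).as_matrix(); t=np.linspace(0,2*np.pi,90)
    def pl(X,col):
        p=(proj(c,X)-[x0,y0]+.5)*k-.5
        cv2.polylines(im,[p.round().astype(int)],False,col,1)
    C=lambda r,z:np.c_[r*np.cos(t),r*np.sin(t),z+0*t]
    L=lambda X:np.asarray(X)@R.T+x[:3]
    if draw:
        pl(L(C(.066,0)),(0,0,255));pl(L(C(.066,.013)),(0,255,255))
        a,b,e=.018,.006,.014
        for z in (-e,e): pl(L(np.array([[-a,-b,z],[a,-b,z],[a,b,z],[-a,b,z],[-a,-b,z]])+[-.062,0,.026]),(0,255,0))
        d=np.r_[x[6:8],0]
        pl(C(.06,0)+d,(255,0,255));pl(C(.06,.024)+d,(255,0,255))
    cv2.imwrite('pics/'+fn,im)
E
python3 - <<'E'
from fit import *
import pickle
cs=[pickle.load(open(n+'0.pkl','rb')) for n in ('scene','side')]
x=np.r_[.6650,.0517,.0202,np.radians([27,7,0]),.654,.047]
for c,b,n in zip(cs,[(300,190,390,260),(300,220,395,290)],'ab'): overlay(c,x,b,f'ov1{n}.png')
E
```

```text
(no output)
```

View pics/ov1a.png

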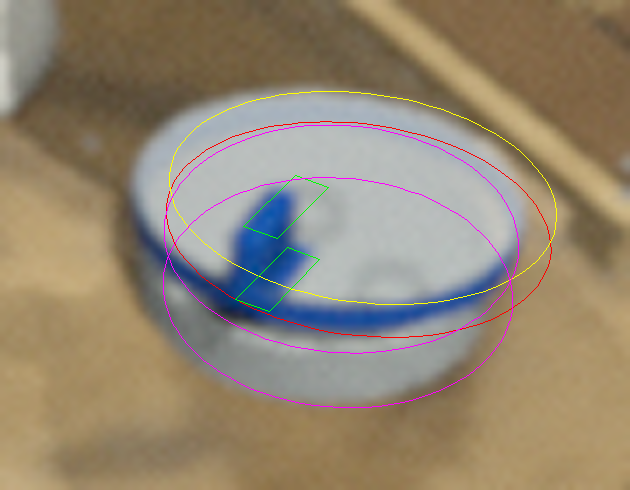

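View pics/ov1b.png

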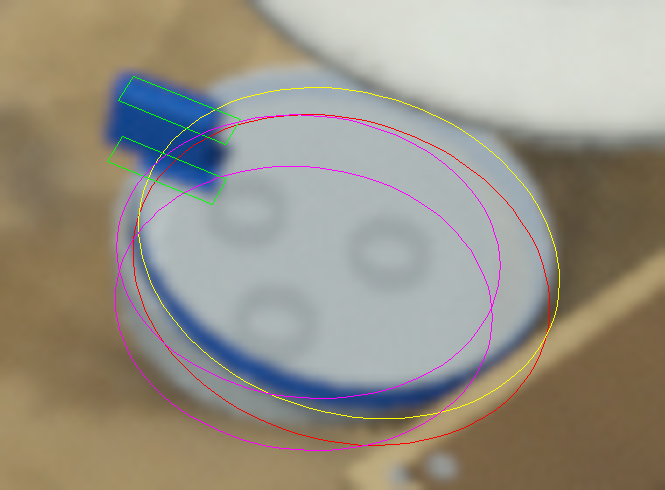

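```bash
cat >> fit.py <<'E'
def hullpx(c,X): return cv2.convexHull(proj(c,X).astype('f4'))
def parts(x):
    R=Ro.from_euler('ZYX',x[3:6]).as_matrix(); t=np.linspace(0,2*np.pi,120)
    C=lambda r,z:np.c_[r*np.cos(t),r*np.sin(t),z+0*t]
    L=lambda X:np.asarray(X)@R.T+x[:3]
    d=np.r_[x[6:8],0]
    fin=np.array([[a,b,e] for a in(-.018,.018) for b in(-.006,.006) for e in(-.014,.014)])+[-.062,0,.026]
    return dict(lid=L(np.r_[C(.066,0),C(.066,.013)]),dish=np.r_[C(.06,0),C(.06,.024)]+d,fin=L(fin))
def pix_fit(data,x0,plane=None,lam=None,prior=None):
    # data: list (cam, part, Nx2 pixel pts)
    def f(x):
        pr=parts(x); r=[]
        for c,p,pts in data:
            h=hullpx(c,pr[p])
            r+= [cv2.pointPolygonTest(h,(float(a),float(b)),True) for a,b in pts]
        r=np.array(r)
        if plane is not None:
            R=Ro.from_euler('ZYX',x[3:6]).as_matrix()
            q=((plane-x[:3])@R)[:,2]-.013
            r=np.r_[r,q/.001*3/np.sqrt(len(q))]
        if prior is not None: r=np.r_[r,(x-prior[0])/prior[1]]
        return r
    return least_squares(f,x0,loss='soft_l1',f_scale=1.,x_scale=[.01]*3+[.1]*3+[.01]*2,diff_step=1e-4)
E
python3 - <<'E'
from fit import *
import pickle
cs=[pickle.load(open(n+'0.pkl','rb')) for n in ('scene','side')]
b=[np.array([300,190]),np.array([300,220])]
P=lambda i,l:(np.array(l)+.5)/7-.5+b[i]
data=[(cs[0],'lid',P(0,[(132,180),(160,125),(300,87),(420,106),(500,155),(526,225),(500,280),(440,312),(380,328),(300,325)])),
(cs[0],'dish',P(0,[(175,335),(220,372),(290,397),(360,400),(440,382),(480,345)])),
(cs[0],'fin',P(0,[(285,188),(262,205),(235,240),(297,210)])),
(cs[1],'lid',P(1,[(290,68),(230,80),(510,130),(556,240),(545,320),(500,370),(450,396),(390,408),(320,402),(260,377)])),
(cs[1],'dish',P(1,[(117,230),(120,300),(165,370),(230,412),(290,421)])),
(cs[1],'fin',P(1,[(125,72),(115,90),(105,135),(222,100),(175,86),(217,190),(125,147)]))]
pl=[]
for c in cs:
    W=world(c); p=c['pixels'].astype(int); B=(p[...,2]-p[...,0]>40)
    m=(np.hypot(W[...,0]-.66,W[...,1]-.055)<.045)&(W[...,2]>.02)&(W[...,2]<.055)&~B
    Q=W[m]; A=np.c_[Q[:,:2]-[.66,.055],np.ones(len(Q))]; w=np.ones(len(Q),bool)
    for i in range(10):
        s=np.linalg.lstsq(A[w],Q[w,2],rcond=None)[0]; w=abs(Q[:,2]-A@s)<.004
    print(s,np.degrees(np.arctan(np.hypot(*s[:2]))),np.degrees(np.arctan2(-s[1],-s[0])),w.mean(),len(Q))
    pl.append(Q[w])
pl=np.vstack(pl)
x0=np.r_[.6600,.0557,.0202,np.radians([27,7,0]),.65,.052]
for plane in (None,pl):
    r=pix_fit(data,x0,plane); rep(r.x); print(r.fun[:44].round(1))
np.save('x0.npy',r.x)
for c,bb,n in zip(cs,[(300,190,390,260),(300,220,395,290)],'ab'): overlay(c,r.x,bb,f'ov2{n}.png')
E
```

```text
[-0.09832166 -0.07728336  0.03322124] 7.12837024069893 38.1682629328516 1.0 537
[-0.10015064 -0.07403995  0.03385838] 7.099483984836736 36.474992140657356 0.9979550102249489 978
lid o [0.6568 0.0608 0.0205] yaw,pitch,roll [35.25  6.02 -0.57] dish [0.6504 0.0524]
 off [0.0063 0.0084] 0.0105 52.9
 grip [0.6085 0.027  0.0529] near [0.6032 0.0229 0.0275] far [0.7104 0.0987 0.0136]
[-0.  -0.1  0.4  0.2 -0.  -1.2 -0.4  0.3 -0.   0.2  0.9  0.6  0.2 -0.
 -0.9 -0.5  1.   1.1  0.4  1.   0.3 -0.  -1.2  0.5 -0.4  0.3  0.2 -0.1
 -0.1  0.5 -0.8 -0.3  0.7  0.6  1.6  0.  -0.1 -0.2  0.1  0.  -0.6  2.6]
lid o [0.6566 0.0608 0.0204] yaw,pitch,roll [35.38  6.68 -0.33] dish [0.6504 0.0524]
 off [0.0062 0.0083] 0.0104 53.4
 grip [0.6088 0.027  0.0535] near [0.6032 0.0228 0.0281] far [0.7101 0.0987 0.0127]
[-0.  -0.1  0.2 -0.1 -0.2 -1.2 -0.4  0.3 -0.1  0.1  0.9  0.6  0.2 -0.
 -0.9 -0.5  1.2  1.1  0.2  1.1  0.4  0.1 -1.3  0.4 -0.4  0.4  0.3  0.1
  0.   0.6 -0.8 -0.3  0.7  0.6  1.6  0.2 -0.2 -0.2  0.2  0.1 -0.6  2.4
  0.1  0.1]
```

View pics/ov2a.png

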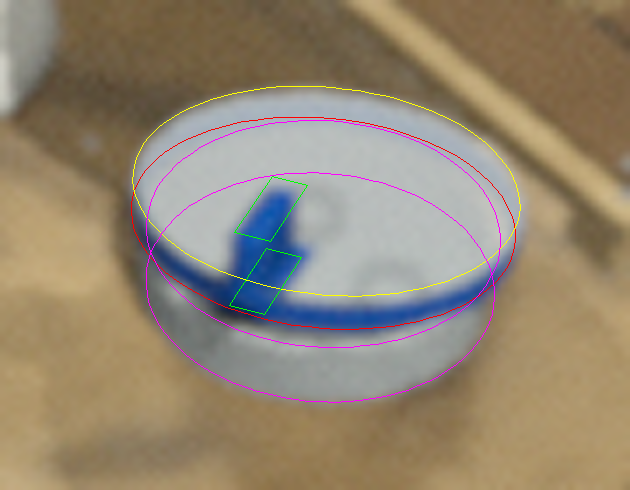

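View pics/ov2b.png

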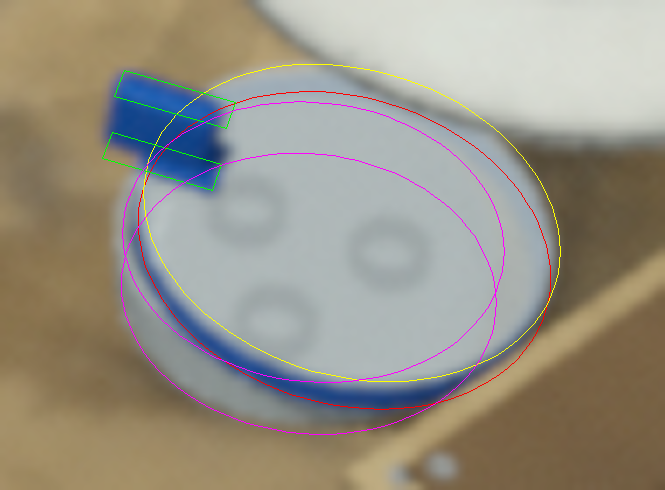

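The depth plane and the outlines agree on these values:
- **Lid:** tilt about 7°, yaw about 36°.
- **Dish:** about (0.650, 0.052).
- **Lens:** about (0.70, 0.083).

The slip is 10 mm, which fits the brief, but its heading of about 36° to 50° is more than the stated 20°. The images are consistent with each other, so I'll use the measured heading. Next I'll plan the approach.

```bash
cat > plan.py <<'E'
from fit import *
def tool_R(yaw,a):
    u=np.array([np.cos(yaw),np.sin(yaw),0]); k=np.array([0,0,1.])
    z=np.sin(a)*u-np.cos(a)*k; x=-np.cos(a)*u-np.sin(a)*k
    return np.c_[x,np.cross(z,x),z]
def cur():
    o=ctrl.get_obs(); return o['ee_pos'],Ro.from_euler('xyz',o['eef_rot']).as_matrix(),o
def rel(p0,R0,p,R):
    return np.degrees(Ro.from_matrix(R0.T@R).as_rotvec()).round(2),(R0.T@(p-p0)).round(4)
L=.066
def ori(q):
    E=lambda s,*a:Ro.from_euler(s,a[0]).as_matrix()
    return E('z',q[0])@E('y',q[1]+q[2])@E('z',q[3])@E('y',q[4])@E('z',q[5])@E('z',np.pi/2)
E
python3 - <<'E'
from plan import *
p0,R0,o=cur(); print((R0.T@ori(o['qpos'])).round(3))
x=np.load('x0.npy'); R=Ro.from_euler('ZYX',[x[3],np.radians(7),0]).as_matrix()
g=x[:3]+R@[-.069,0,.036]; print('g',g)
a=np.radians(34); Rt=tool_R(np.radians(36),a)
pre=g-.14*Rt[:,2]; print('pre',pre, rel(p0,R0,pre,Rt))
# wrist angles given q23 guess
q1=np.arctan2(pre[1],pre[0])
for q23 in (1.6,1.8,2.0):
    for q1 in (-.3,-.15,0):
        W=(Ro.from_euler('z',q1)*Ro.from_euler('y',q23)).as_matrix().T@Rt@Ro.from_euler('z',-np.pi/2).as_matrix()
        print(q23,q1,Ro.from_matrix(W).as_euler('ZYZ').round(2))
E
```

```text
[[ 1.  0. -0.]
 [-0.  1.  0.]
 [ 0. -0.  1.]]
g [0.60437739 0.0236515  0.06456802]
pre [ 0.54104187 -0.02236445  0.18063328] (array([-17.64, -30.9 , -57.54]), array([-0.5056, -0.3557,  0.0437]))
1.6 -0.3 [ 0.5  1.2 -2.6]
1.6 -0.15 [ 0.45  1.13 -2.46]
1.6 0 [ 0.38  1.07 -2.3 ]
1.8 -0.3 [ 0.55  1.03 -2.71]
1.8 -0.15 [ 0.5   0.96 -2.56]
1.8 0 [ 0.44  0.89 -2.4 ]
2.0 -0.3 [ 0.63  0.86 -2.85]
2.0 -0.15 [ 0.59  0.79 -2.7 ]
2.0 0 [ 0.53  0.71 -2.53]
```

```bash
cat >> plan.py <<'E'
_old=tool_R
def tool_R(yaw,a): # camera towards lens (half turn: last joint well inside its range)
    R=_old(yaw,a); return np.c_[-R[:,0],-R[:,1],R[:,2]]
E
python3 - <<'E'
from plan import *
p0,R0,o=cur()
x=np.load('x0.npy'); R=Ro.from_euler('ZYX',[x[3],np.radians(7),0]).as_matrix()
g=x[:3]+R@[-.069,0,.036]
a=np.radians(34); Rt=tool_R(np.radians(36),a)
pre=g-.16*Rt[:,2]; print('pre',pre, rel(p0,R0,pre,Rt))
E
```

```text
pre [ 0.53199394 -0.02893815  0.19721403] (array([-35.64,  20.35, 116.46]), array([-0.4999, -0.3654,  0.0271]))
```

Request:
send_rows([
  [-35.6, 20.4, 116.5, -0.5, -0.365, 0.01, -0.1],
  [-35.6, 20.4, 116.5, -0.5, -0.365, 0.01, -0.1],
  [-35.6, 20.4, 116.5, -0.5, -0.365, 0.01, -0.1],
  [-35.6, 20.4, 116.5, -0.5, -0.365, 0.01, -0.1],
  [-35.6, 20.4, 116.5, -0.5, -0.365, 0.01, -0.1],
  [-35.6, 20.4, 116.5, -0.5, -0.365, 0.01, -0.1],
  [-35.6, 20.4, 116.5, -0.5, -0.365, 0.01, -0.1],
  [-35.6, 20.4, 116.5, -0.5, -0.365, 0.01, -0.1],
], force=25)

```text
time_s: 0.95
ee_pos: [0.4218, 0.1583, 0.2183]
eef_rot: [2.96, -0.335, 1.612]
force: [1.6, 0.8, 0.1]
grip_width: 0.0425
```

```bash
cat > go.py <<'E'
from plan import *
import sys
def pregrasp(dist,a=34,yaw=36):
    x=np.load('x0.npy'); R=Ro.from_euler('ZYX',[np.radians(yaw),np.radians(7),0]).as_matrix()
    g=x[:3]+R@[-.069,0,.036]
    Rt=tool_R(np.radians(yaw),np.radians(a)); return g-dist*Rt[:,2],Rt
if __name__=='__main__':
    p0,R0,o=cur(); print(o['time_s'],o['ee_pos'],o['qpos'].round(2),o['force'].round(1),o['grip_width'])
    print(rel(p0,R0,*pregrasp(float(sys.argv[1]))))
E
python3 go.py .16
```

```text
0.95 [0.42178698 0.1582872  0.21826038] [ 0.1  -0.05  1.97  0.37  1.04 -0.07] [1.6 0.8 0.1] 0.042458565674109605
(array([-15.67,   8.89,  51.28]), array([-0.1884,  0.1089, -0.0242]))
```

Request:
send_rows([
  [-15.7, 8.9, 51.3, -0.188, 0.109, -0.024, -0.1],
  [-15.7, 8.9, 51.3, -0.188, 0.109, -0.024, -0.1],
  [-15.7, 8.9, 51.3, -0.188, 0.109, -0.024, -0.1],
  [-15.7, 8.9, 51.3, -0.188, 0.109, -0.024, -0.1],
  [-15.7, 8.9, 51.3, -0.188, 0.109, -0.024, -0.1],
  [-15.7, 8.9, 51.3, -0.188, 0.109, -0.024, -0.1],
  [-15.7, 8.9, 51.3, -0.188, 0.109, -0.024, -0.1],
  [-15.7, 8.9, 51.3, -0.188, 0.109, -0.024, -0.1],
])

```text
time_s: 1.75
ee_pos: [0.5327, -0.0264, 0.1969]
eef_rot: [3.141, -0.592, 0.633]
force: [0.1, -0.3, 0.7]
grip_width: 0.0424
```

```bash
python3 go.py .03; python3 - <<'E'
from fit import *
import pickle
for n in ('scene','side','wrist'):
    c=cam(n,n+'1.png'); pickle.dump(c,open(n+'1.pkl','wb'))
E
```

```text
1.75 [ 0.5326905  -0.02641626  0.19693341] [-0.34  0.12  1.92  0.65  0.86  0.22] [ 0.1 -0.3  0.7] 0.042372898270466954
(array([-0.12,  0.11,  0.24]), array([-0.0013,  0.0026,  0.1286]))
```

View pics/wrist1.png

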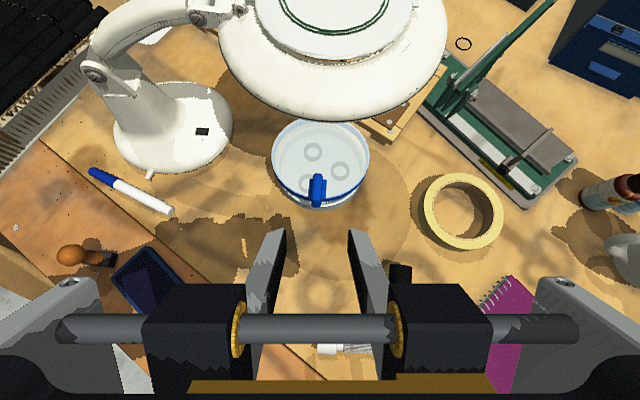

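View pics/scene1.png

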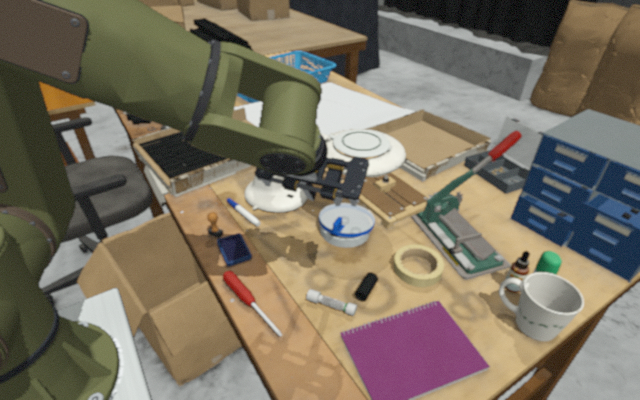

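View pics/side1.png

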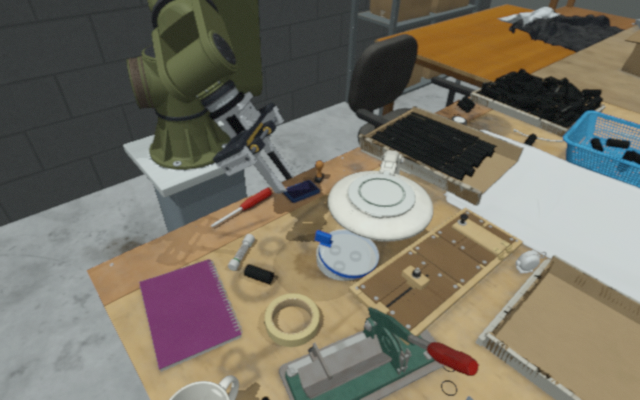

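The wrist view shows the fin at about (317,190), in line with the jaws, the dish at (318,165) and a clear way in. I'll refine the pose from this closer view.

```bash
python3 - <<'E'
from fit import *
import pickle
c=pickle.load(open('wrist1.pkl','rb')); x=np.load('x0.npy')
P=gather([c],(.65,.052),.085)[0]; print(len(P))
W=world(c)
r=fit(P,x); rep(r.x); print(np.median(r.fun),np.mean(np.abs(model(r.x,P))<.003))
p=c['pixels'].astype(int); B=(p[...,2]-p[...,0]>60)
F=W[B&(W[...,2]>.045)&(W[...,2]<.1)&(abs(W[...,0]-.61)<.04)&(abs(W[...,1]-.03)<.04)]
print('fin top',len(F),F.mean(0),F.min(0),F.max(0)); top=F[F[:,2]>.058]; print(top.mean(0))
q=F[:,:2]-F[:,:2].mean(0); vt=np.linalg.svd(q)[2][0]; print(np.degrees(np.arctan2(vt[1],vt[0])))
overlay(c,x,(255,105,385,220),'ov3.png',6); overlay(c,r.x,(255,105,385,220),'ov4.png',6)
np.save('xw.npy',r.x)
E
```

```text
7106
lid o [0.6574 0.0574 0.0209] yaw,pitch,roll [31.42  7.09 -0.68] dish [0.6479 0.0526]
 off [0.0095 0.0049] 0.0107 27.2
 grip [0.6074 0.0273 0.0543] near [0.6015 0.0233 0.029 ] far [0.7133 0.0916 0.0127]
0.00045764395359569783 0.9772023641992682
fin top 335 [0.60413908 0.02566509 0.06522614] [0.58920752 0.01423325 0.0450461 ] [0.62382329 0.04171393 0.0710541 ]
[0.60506907 0.02656882 0.06706791]
-147.30378181108725
```

View pics/ov3.png

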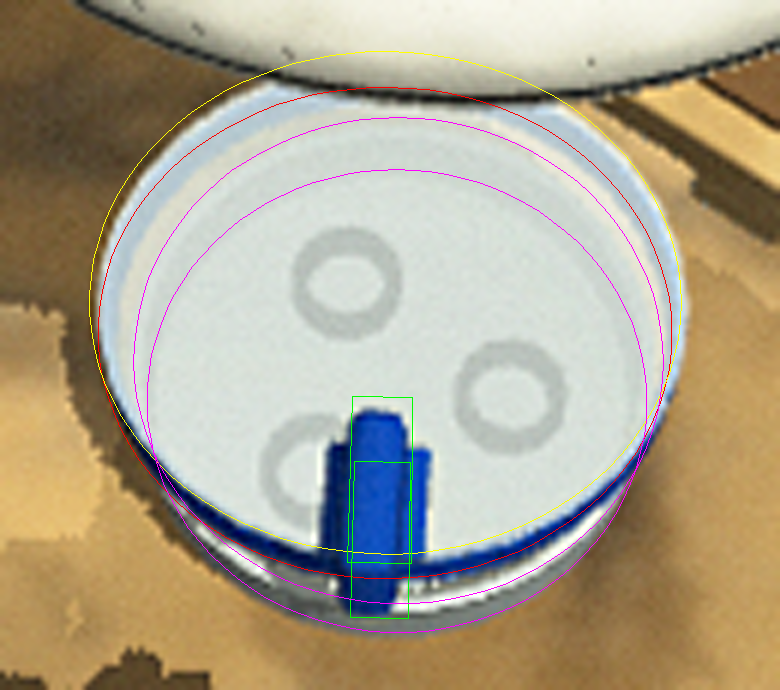

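View pics/ov4.png

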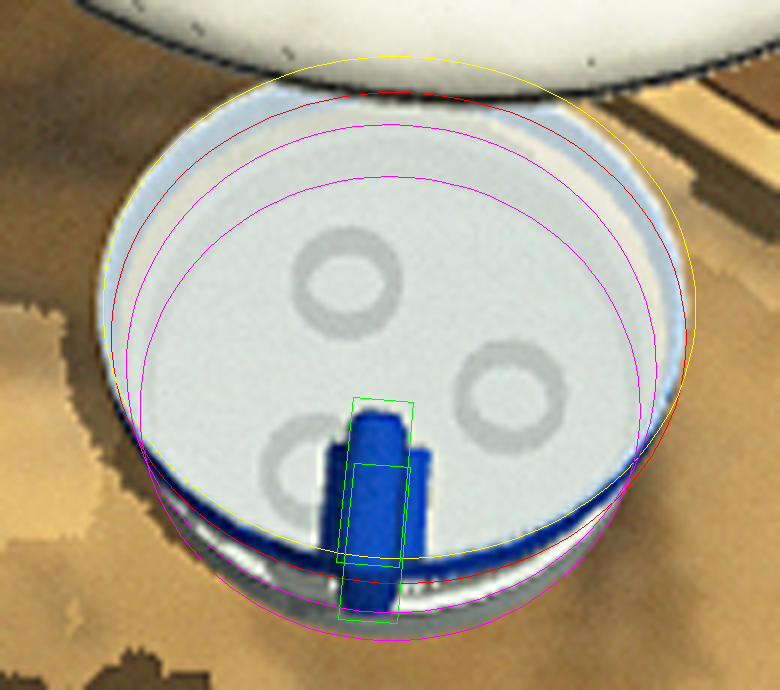

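```bash
python3 - <<'E'
from fit import *
import pickle
c=pickle.load(open('wrist1.pkl','rb')); x=np.load('xw.npy'); W=world(c)
x[3]=np.radians(33)
R=Ro.from_euler('ZYX',x[3:6]).as_matrix(); q=(W-x[:3])@R*1000
for v in range(178,210,3):
    print(v,' '.join('%d,%d,%d'%tuple(q[v,u]) for u in range(306,330,2)))
E
```

```text
178 -39,17,13 -40,14,14 -39,12,13 -39,9,13 -53,5,39 -53,3,39 -53,1,39 -52,-1,38 -50,-3,35 -37,-5,11 -37,-8,11 -38,-10,13
181 -42,17,11 -43,14,12 -44,11,15 -55,8,36 -57,5,39 -57,3,39 -56,0,39 -56,-1,38 -52,-3,31 -44,-6,16 -43,-8,14 -42,-11,14
184 -48,16,13 -48,14,13 -49,11,15 -59,7,36 -61,5,39 -60,2,39 -61,0,40 -60,-1,38 -48,-3,15 -48,-6,15 -46,-8,12 -46,-11,12
187 -52,16,12 -52,13,13 -52,11,14 -64,7,39 -65,4,39 -64,2,39 -64,0,39 -64,-1,40 -52,-3,16 -52,-6,15 -50,-8,12 -50,-11,13
190 -56,15,12 -57,13,15 -57,10,16 -69,7,39 -68,4,38 -69,2,40 -68,0,38 -68,-2,38 -56,-4,16 -56,-6,15 -54,-9,12 -54,-11,12
193 -60,15,13 -61,12,15 -61,10,15 -72,6,38 -72,4,39 -72,2,39 -73,0,40 -71,-2,38 -61,-4,16 -60,-6,15 -58,-9,12 -58,-11,12
196 -64,15,12 -65,12,15 -65,10,14 -76,6,39 -77,4,40 -76,1,40 -76,0,40 -75,-2,38 -64,-4,15 -64,-7,14 -63,-9,12 -63,-12,13
199 -64,15,3 -65,13,5 -66,10,7 -78,6,35 -79,4,38 -79,1,38 -79,0,38 -78,-2,36 -66,-4,9 -66,-7,9 -65,-9,8 -65,-12,7
202 -57,17,-23 -57,14,-21 -57,11,-22 -80,6,30 -81,4,32 -80,1,32 -80,0,32 -78,-2,27 -56,-4,-22 -55,-7,-22 -55,-10,-22 -55,-12,-24
205 -68,15,-7 -68,13,-5 -69,10,-4 -79,6,21 -81,4,24 -80,1,22 -80,0,22 -77,-2,17 -68,-5,-4 -68,-7,-4 -68,-10,-4 -68,-12,-3
208 -66,16,-23 -67,13,-20 -67,10,-18 -68,8,-15 -69,5,-13 -69,2,-12 -69,0,-11 -69,-2,-13 -69,-5,-13 -69,-7,-12 -68,-10,-14 -67,-13,-16
```

The fin has a low foot on the lid, about 21 mm wide and 2.5 mm high, so I'll grip higher on the fin. Its centreline is 2 mm to the left of my fit.

```bash
cat > go.py <<'E'
from plan import *
import sys
YAW=33
def pregrasp(dist,a=34,yaw=YAW):
    x=np.load('xw.npy'); R=Ro.from_euler('ZYX',[np.radians(yaw),x[4],0]).as_matrix()
    g=x[:3]+R@[-.069,.0022,.0385]
    Rt=tool_R(np.radians(yaw),np.radians(a)); return g-dist*Rt[:,2],Rt
if __name__=='__main__':
    p0,R0,o=cur(); print(o['time_s'],o['ee_pos'],o['qpos'].round(2),o['force'].round(1),o['grip_width'])
    print(pregrasp(0)[0],rel(p0,R0,*pregrasp(float(sys.argv[1]))))
E
python3 go.py .06
```

```text
1.9 [ 0.53309346 -0.02628735  0.19730999] [-0.34  0.12  1.91  0.65  0.86  0.22] [0.  0.2 0.2] 0.04223554738561083
[0.60273734 0.02457462 0.06758774] (array([-1.82,  0.1 ,  2.9 ]), array([-0.0008, -0.0017,  0.0958]))
```

Request:
send_rows([
  [-1.8, 0.1, 2.9, -0.001, -0.002, 0.03, -0.1],
  [-1.8, 0.1, 2.9, -0.001, -0.002, 0.06, -0.1],
  [-1.8, 0.1, 2.9, -0.001, -0.002, 0.085, -0.1],
  [-1.8, 0.1, 2.9, -0.001, -0.002, 0.096, -0.1],
  [-1.8, 0.1, 2.9, -0.001, -0.002, 0.096, -0.1],
])

```text
time_s: 2.4
ee_pos: [0.5743, 0.0069, 0.116]
eef_rot: [-3.139, -0.592, 0.574]
force: [1.1, 0.0, 0.3]
grip_width: 0.0423
```

```bash
python3 go.py 0; python3 - <<'E'
from fit import *
import pickle
for n in ('scene','side','wrist'):
    c=cam(n,n+'2.png'); pickle.dump(c,open(n+'2.pkl','wb'))
x=np.load('xw.npy')
P=gather([c],(.65,.052),.085)[0]
P=P[np.hypot(P[:,0]-.6,P[:,1]-.02)>.0] 
r=fit(P,x); rep(r.x); print(np.median(r.fun),np.mean(np.abs(model(r.x,P))<.003),len(P))
W=world(c);x[3]=np.radians(33)
R=Ro.from_euler('ZYX',x[3:6]).as_matrix(); q=(W-x[:3])@R*1000
p=c['pixels'].astype(int)
m=(q[...,2]>34)&(q[...,2]<42)&(q[...,0]<-40)&(q[...,0]>-84)&(abs(q[...,1])<12)&(p[...,2]-p[...,0]>60)
print('fin top pts',m.sum(),q[m].mean(0),q[m].min(0),q[m].max(0))
E
```

```text
2.4 [0.57425931 0.00690262 0.11600196] [-0.23  0.3   1.91  0.75  0.63  0.21] [1.1 0.  0.3] 0.042330288992221285
[0.60273734 0.02457462 0.06758774] (array([-0.1 ,  0.07, -0.07]), array([0.0008, 0.0008, 0.0589]))
lid o [0.6574 0.0573 0.0209] yaw,pitch,roll [31.34  7.1  -0.69] dish [0.648  0.0525]
 off [0.0095 0.0047] 0.0106 26.6
 grip [0.6075 0.0272 0.0543] near [0.6015 0.0232 0.029 ] far [0.7134 0.0913 0.0127]
0.000432782220860046 0.9826152054566628 12022
fin top pts 517 [-64.47158418   2.22355516  39.14619672] [-81.11585775  -3.23922331  34.23087352] [-46.08347101   8.09380271  41.23982553]
```

View pics/wrist2.png

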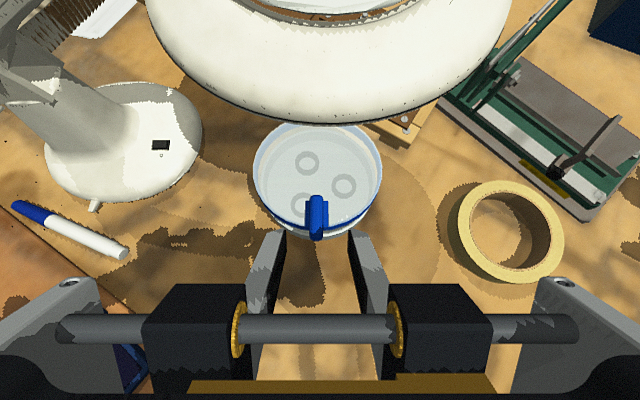

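View pics/side2.png

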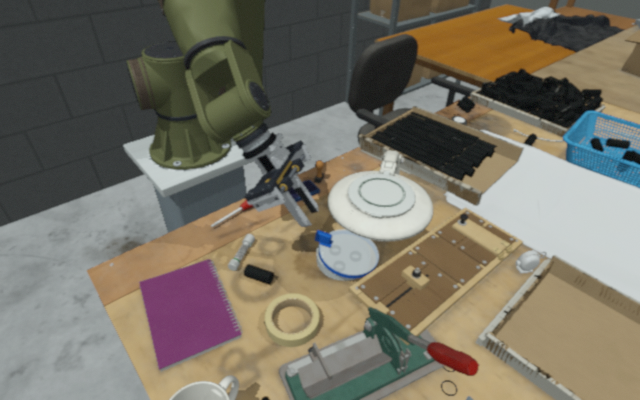

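The views at (317,218) repeat the same fit, with the fin midway between the fingers. Going in.

Request:
send_rows([
  [0, 0, 0, 0.0, 0.001, 0.02, -0.1],
  [0, 0, 0, 0.0, 0.001, 0.038, -0.1],
  [0, 0, 0, 0.0, 0.001, 0.05, -0.1],
  [0, 0, 0, 0.0, 0.001, 0.057, -0.1],
  [0, 0, 0, 0.0, 0.001, 0.058, -0.1],
  [0, 0, 0, 0.0, 0.001, 0.058, -0.1],
])

```text
time_s: 3.15
ee_pos: [0.6022, 0.023, 0.0694]
eef_rot: [-3.141, -0.594, 0.574]
force: [-0.0, 0.5, -0.4]
grip_width: 0.0423
```

```bash
python3 go.py 0; python3 - <<'E'
from fit import *
import pickle
for n in ('scene','side','wrist'):
    c=cam(n,n+'3.png'); pickle.dump(c,open(n+'3.pkl','wb'))
    if n=='wrist': continue
    b=(280,110,400,260) if n=='scene' else (270,170,400,290)
    cv2.imwrite(f'pics/{n}3c.png',cv2.resize(c['pixels'][b[1]:b[3],b[0]:b[2],::-1],None,fx=4,fy=4,interpolation=cv2.INTER_CUBIC))
E
```

```text
3.15 [0.60220767 0.02304939 0.06940004] [-0.19  0.43  1.86  0.83  0.55  0.15] [-0.   0.5 -0.4] 0.04232502185636765
[0.60273734 0.02457462 0.06758774] (array([ 0.02, -0.03, -0.1 ]), array([ 0.    , -0.001 ,  0.0022]))
```

View pics/wrist3.png

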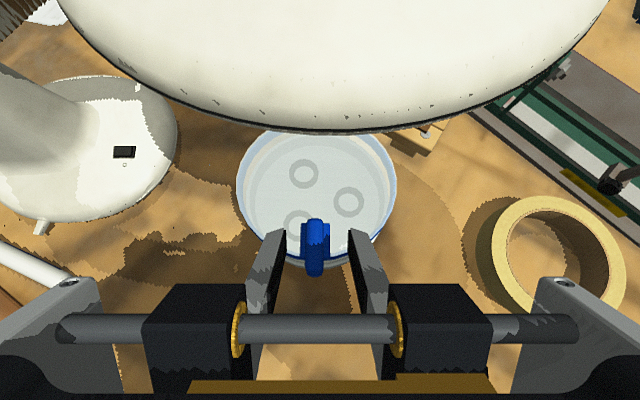

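View pics/side3c.png

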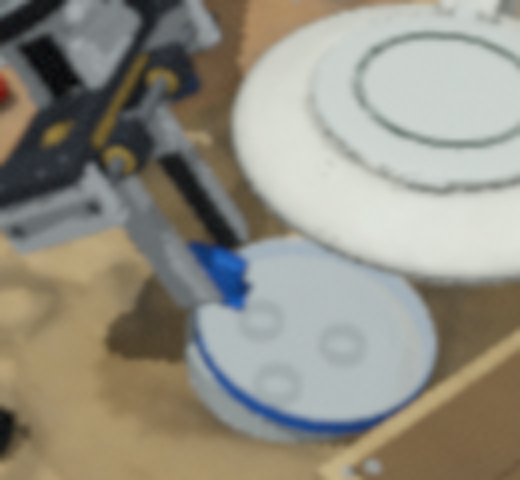

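View pics/scene3c.png

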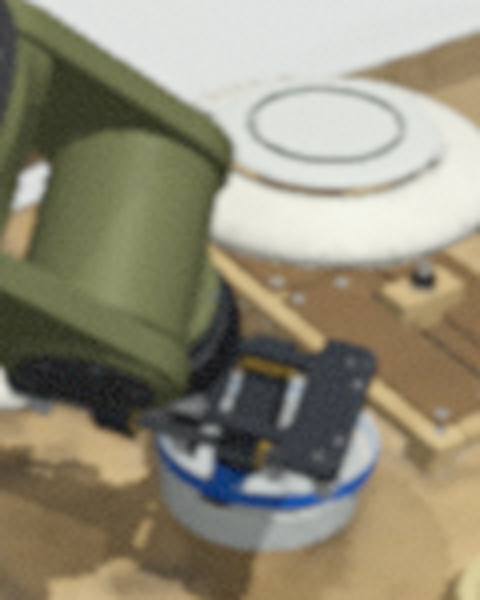

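The fin at (316,245) lies midway between the fingertips at (285 / 350,232), and there's a gap to the lens. Closing now.

Request:
send_rows([
  [0, 0, 0, 0, 0, 0.001, -0.6],
  [0, 0, 0, 0, 0, 0.001, -0.8],
  [0, 0, 0, 0, 0, 0.001, -1],
  [0, 0, 0, 0, 0, 0.001, -1],
  [0, 0, 0, 0, 0, 0.001, -1],
  [0, 0, 0, 0, 0, 0.001, -1],
  [0, 0, 0, 0, 0, 0.001, -1],
], force=30)

```text
time_s: 4.0
ee_pos: [0.6026, 0.0236, 0.0681]
eef_rot: [-3.14, -0.594, 0.574]
force: [-0.3, 1.3, 1.0]
grip_width: 0.0119
```

```bash
python3 go.py 0; python3 - <<'E'
from fit import *
import pickle
c=cam('wrist','wrist4.png'); pickle.dump(c,open('wrist4.pkl','wb'))
x=np.load('xw.npy')
P=gather([c],(.65,.052),.085)[0]
u=np.array([np.cos(.576),np.sin(.576)]); s=(P[:,:2]-x[:2])@u
P=P[(s>-.042)|(P[:,2]<.03)]
r=fit(P,x); rep(r.x); print(np.median(r.fun),np.mean(np.abs(model(r.x,P))<.003),len(P))
E
```

```text
4.0 [0.60263354 0.02358808 0.06814777] [-0.18  0.44  1.86  0.84  0.55  0.15] [-0.3  1.3  1. ] 0.011872045848218986
[0.60273734 0.02457462 0.06758774] (array([ 0.  , -0.02, -0.1 ]), array([ 0.0002, -0.0008,  0.0008]))
lid o [0.6593 0.0585 0.0206] yaw,pitch,roll [27.73  7.03 -0.83] dish [0.648  0.0528]
 off [0.0112 0.0057] 0.0126 26.9
 grip [0.6074 0.0317 0.054 ] near [0.6013 0.028  0.0287] far [0.7172 0.089  0.0126]
0.00040445154706614944 0.9936775553213909 14235
```

View pics/wrist4.png

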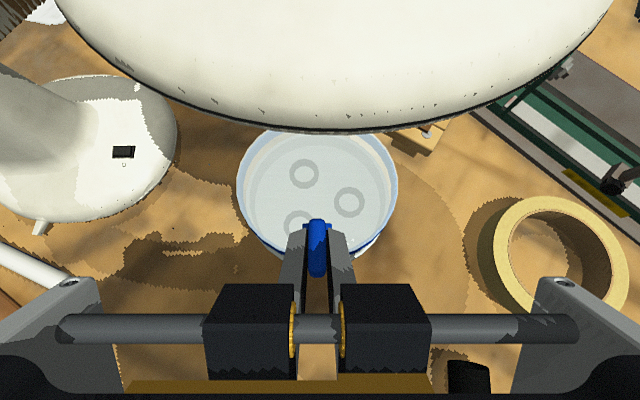

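Grip confirmed at 11.9 mm. Now I'll work out the lift about the far contact, in the tool frame.

```bash
cat > kin.py <<'E'
import numpy as np, sys
tx,tz=-69.3,39.4
def st(th,xc,lift=0,a0=34+7.03):
    t=np.radians(th); X,Z=tx-xc,tz-10
    return np.array([60+X*np.cos(t)+Z*np.sin(t),24-X*np.sin(t)+Z*np.cos(t)+lift]),a0-th
def delta(A,B):
    (p,a),(q,b)=A,B; d=q-p; r=np.radians(a)
    return [0,round(b-a,2),0,round((d[0]*np.cos(r)+d[1]*np.sin(r))/1e3,4),0,round((d[0]*np.sin(r)-d[1]*np.cos(r))/1e3,4)]
def seq(A,Bs):
    for B in Bs: print(delta(st(*A),st(*B)),B,st(*B)[0].round(1),round(st(*B)[1],1),'near above rim',round((66+B[1])*np.sin(np.radians(B[0]))-10*np.cos(np.radians(B[0])),1))
E
python3 - <<'E'
from kin import *
seq((7.03,49.1),[(t,49.1) for t in (8,9,10,11,12,13,14)])
E
```

```text
[0, -0.97, 0, np.float64(0.0017), 0, np.float64(-0.0012)] (8, 49.1) [-53.2  69.6] 33.0 near above rim 6.1
[0, -1.97, 0, np.float64(0.0035), 0, np.float64(-0.0023)] (9, 49.1) [-52.3  71.6] 32.0 near above rim 8.1
[0, -2.97, 0, np.float64(0.0053), 0, np.float64(-0.0035)] (10, 49.1) [-51.5  73.5] 31.0 near above rim 10.1
[0, -3.97, 0, np.float64(0.0071), 0, np.float64(-0.0046)] (11, 49.1) [-50.6  75.5] 30.0 near above rim 12.1
[0, -4.97, 0, np.float64(0.0089), 0, np.float64(-0.0057)] (12, 49.1) [-49.7  77.4] 29.0 near above rim 14.1
[0, -5.97, 0, np.float64(0.0108), 0, np.float64(-0.0067)] (13, 49.1) [-48.8  79.3] 28.0 near above rim 16.1
[0, -6.97, 0, np.float64(0.0126), 0, np.float64(-0.0078)] (14, 49.1) [-47.8  81.2] 27.0 near above rim 18.1
```

Request:
send_rows([
  [0, -0.5, 0, 0.0009, 0, -0.0006, -1],
  [0, -1.0, 0, 0.0017, 0, -0.0012, -1],
  [0, -1.5, 0, 0.0026, 0, -0.0018, -1],
  [0, -2.0, 0, 0.0035, 0, -0.0023, -1],
  [0, -2.5, 0, 0.0044, 0, -0.0029, -1],
  [0, -3.0, 0, 0.0053, 0, -0.0035, -1],
  [0, -3.0, 0, 0.0053, 0, -0.0035, -1],
])

```text
time_s: 4.75
ee_pos: [0.6049, 0.0249, 0.0742]
eef_rot: [-3.141, -0.541, 0.574]
force: [-0.4, 0.2, -0.3]
grip_width: 0.0114
```

```bash
cat > look.py <<'E'
from fit import *
import sys,pickle
n=sys.argv[1]
o=ctrl.get_obs(); print(o['time_s'],o['ee_pos'].round(4),np.degrees(o['eef_rot']).round(2),o['force'].round(1),o['moment'].round(2),o['grip_width'].round(4),o['qpos'].round(2))
c=cam('wrist',f'w{n}.png'); pickle.dump(c,open(f'w{n}.pkl','wb'))
yaw=float(sys.argv[2]) if len(sys.argv)>2 else 33.
x=np.load('xw.npy'); x[3]=np.radians(yaw); 
if len(sys.argv)>3: x[4]=np.radians(float(sys.argv[3]))
P=gather([c],(.648,.0525),.085)[0]
u=np.array([np.cos(x[3]),np.sin(x[3])]); s=(P[:,:2]-[.648,.0525])@u; l=(P[:,:2]-[.648,.0525])@[-u[1],u[0]]
P=P[~((s<-.02)&(abs(l)<.03)&(P[:,2]>.027))]
def f(y): z=x.copy(); z[:3]=y[:3]; z[4:]=y[3:]; return model(z,P)
y=np.r_[x[:3],x[4:]]
for k in range(3):
    r=least_squares(f,y,loss='soft_l1',f_scale=.0015,x_scale=[.01]*3+[.1]*2+[.01]*2); y=r.x
z=x.copy(); z[:3]=y[:3]; z[4:]=y[3:]; rep(z); print(np.median(r.fun),np.mean(np.abs(r.fun)<.003),len(P))
d=z[:2]-z[6:8]; print('slip along/lat mm',(d@u*1e3).round(1),(d@[-u[1],u[0]]*1e3).round(1))
E
python3 look.py 5 33 10
```

```text
Traceback (most recent call last):
  File "look.py", line 4, in <module>
    o=ctrl.get_obs(); print(o['time_s'],o['ee_pos'].round(4),np.degrees(o['eef_rot']).round(2),o['force'].round(1),o['moment'].round(2),o['grip_width'].round(4),o['qpos'].round(2))
                                                                                                                                        ^^^^^^^^^^^^^^^^^^^^^
AttributeError: 'float' object has no attribute 'round'
```

```bash
sed -i "s/o\['grip_width'\].round(4)/round(o['grip_width'],4)/" look.py; python3 look.py 5 33 10
```

```text
4.75 [0.6049 0.0249 0.0742] [-179.96  -31.     32.9 ] [-0.4  0.2 -0.3] [-0.25  0.36  0.02] 0.0114 [-0.17  0.43  1.83  0.69  0.58  0.3 ]
lid o [0.6566 0.0583 0.0235] yaw,pitch,roll [33.   10.2  -0.08] dish [0.6485 0.0526]
 off [0.0081 0.0057] 0.0099 35.0
 grip [0.6093 0.0276 0.0601] near [0.6021 0.0229 0.0352] far [0.7111 0.0937 0.0118]
0.0003981296706134802 0.9997759605690602 8927
slip along/lat mm 9.9 0.3
```

View pics/w5.png

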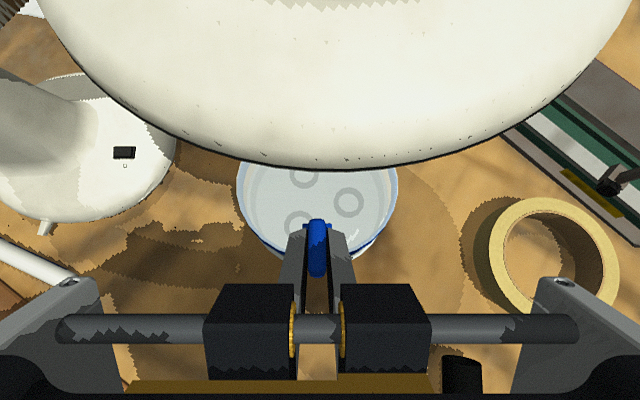

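The fit follows the plan: tilt 10.2° and the dish unmoved. The lens edge at (320,170) is still clear of the hand. Continuing the lift.

```bash
python3 - <<'E'
from kin import *
seq((10,49.1),[(t,49.1) for t in (11,12,13,14)])
print()
seq((14,49.1),[(14,x) for x in (51,53,55,57,59,59.5)])
E
```

```text
[0, -1.0, 0, np.float64(0.0018), 0, np.float64(-0.0012)] (11, 49.1) [-50.6  75.5] 30.0 near above rim 12.1
[0, -2.0, 0, np.float64(0.0035), 0, np.float64(-0.0024)] (12, 49.1) [-49.7  77.4] 29.0 near above rim 14.1
[0, -3.0, 0, np.float64(0.0053), 0, np.float64(-0.0035)] (13, 49.1) [-48.8  79.3] 28.0 near above rim 16.1
[0, -4.0, 0, np.float64(0.0071), 0, np.float64(-0.0046)] (14, 49.1) [-47.8  81.2] 27.0 near above rim 18.1

[0, 0.0, 0, np.float64(-0.0014), 0, np.float64(-0.0012)] (14, 51) [-49.6  81.6] 27.0 near above rim 18.6
[0, 0.0, 0, np.float64(-0.0029), 0, np.float64(-0.0026)] (14, 53) [-51.6  82.1] 27.0 near above rim 19.1
[0, 0.0, 0, np.float64(-0.0045), 0, np.float64(-0.0039)] (14, 55) [-53.5  82.6] 27.0 near above rim 19.6
[0, 0.0, 0, np.float64(-0.006), 0, np.float64(-0.0052)] (14, 57) [-55.4  83.1] 27.0 near above rim 20.1
[0, 0.0, 0, np.float64(-0.0075), 0, np.float64(-0.0065)] (14, 59) [-57.4  83.6] 27.0 near above rim 20.5
[0, 0.0, 0, np.float64(-0.0078), 0, np.float64(-0.0068)] (14, 59.5) [-57.9  83.7] 27.0 near above rim 20.7
```

Request:
send_rows([
  [0, -0.5, 0, 0.0009, 0, -0.0006, -1],
  [0, -1.0, 0, 0.0018, 0, -0.0011, -1],
  [0, -1.5, 0, 0.0027, 0, -0.0016, -1],
  [0, -2.0, 0, 0.0036, 0, -0.0021, -1],
  [0, -2.5, 0, 0.0045, 0, -0.0026, -1],
  [0, -3.0, 0, 0.0055, 0, -0.0031, -1],
  [0, -3.5, 0, 0.0064, 0, -0.0036, -1],
  [0, -4.0, 0, 0.0074, 0, -0.0041, -1],
])

```text
time_s: 5.6
ee_pos: [0.6083, 0.0271, 0.0813]
eef_rot: [-3.141, -0.471, 0.574]
force: [-0.5, -0.9, -0.3]
grip_width: 0.0115
```

```bash
python3 look.py 6 33 14; python3 - <<'E'
from fit import *
for n,b in (('scene',(280,110,400,260)),('side',(270,170,400,290))):
    c=cam(n); cv2.imwrite(f'pics/{n}6c.png',cv2.resize(c['pixels'][b[1]:b[3],b[0]:b[2],::-1],None,fx=4,fy=4,interpolation=cv2.INTER_CUBIC))
E
```

```text
5.6 [0.6083 0.0271 0.0813] [-179.94  -26.97   32.88] [-0.5 -0.9 -0.3] [-0.22  0.32  0.02] 0.0115 [-0.14  0.43  1.78  0.53  0.63  0.47]
lid o [0.66   0.0605 0.0406] yaw,pitch,roll [33.   11.98 -0.09] dish [0.6483 0.0529]
 off [0.0116 0.0077] 0.0139 33.4
 grip [0.6136 0.0305 0.0789] near [0.6058 0.0254 0.0543] far [0.7141 0.0957 0.0269]
0.0004914017720738179 0.9471544715447154 1722
slip along/lat mm 13.9 0.1
```

View pics/side6c.png

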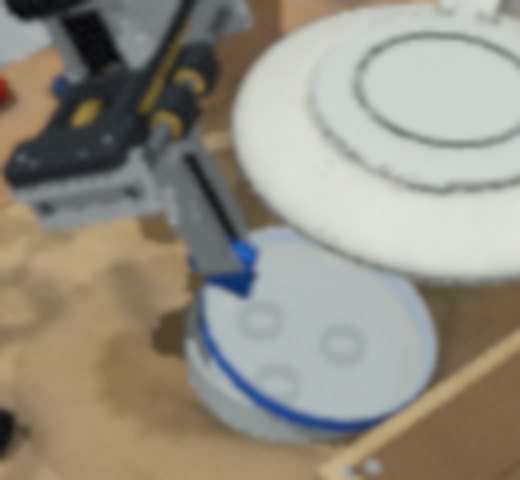

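View pics/scene6c.png

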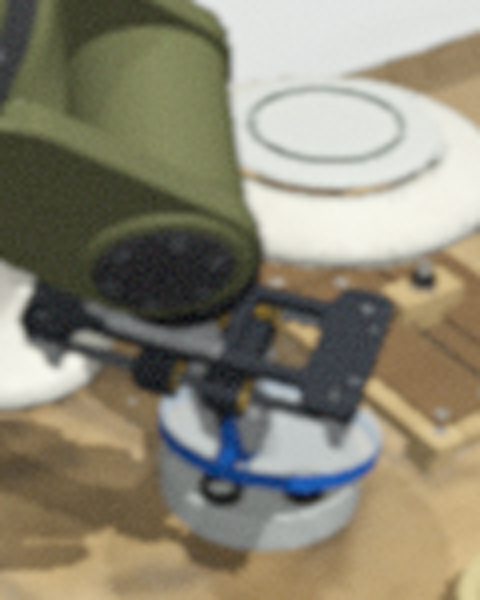

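View pics/w6.png

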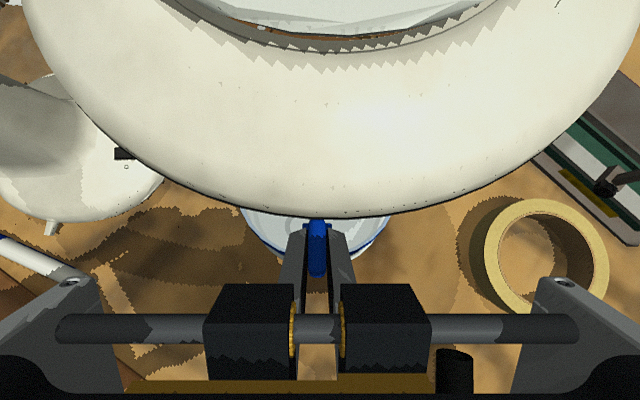

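In the scene crop the near edge is clearly up, with the rings visible through the gap at (220,487). The wrist view is now mostly hidden by the lens, so I'll check the tilt and the far edge from the side camera's depth.

```bash
cat > plane.py <<'E'
from fit import *
import sys
# lid top plane in dish frame from side cam
U=np.radians(33); u=np.array([np.cos(U),np.sin(U)]); v=np.array([-u[1],u[0]]); D=np.array([.6482,.0526])
def meas(c,verbose=True):
    W=world(c); p=c['pixels'].astype(int); B=(p[...,2]-p[...,0]>40)
    s=(W[...,:2]-D)@u; l=(W[...,:2]-D)@v
    m=(s>-.035)&(s<.055)&(np.hypot(s,l)<.055)&(W[...,2]>.015)&(W[...,2]<.075)&~B
    sat=p.max(-1)-p.min(-1); m&=(sat<45)
    Q=W[m]; S=np.c_[s[m],l[m],np.ones(m.sum())]; w=np.ones(len(Q),bool)
    for i in range(15):
        k=np.linalg.lstsq(S[w],Q[w,2],rcond=None)[0]; r=Q[:,2]-S@k; w=abs(r-np.median(r[w]))<.004
    # top plane z = k0 s + k1 l + k2 ; underside 3mm lower; gap at far rim (s=.06)
    th=np.arctan(-k[0])
    print('n',w.sum(),len(Q),'tilt %.2f roll %.2f'%(np.degrees(th),np.degrees(np.arctan(k[1]))),'top z centre %.1f, underside at far rim %.1f, near rim(-60) %.1f mm'%(k[2]*1e3,(k[2]+.06*k[0]-.003/np.cos(th))*1e3,(k[2]-.06*k[0]-.003/np.cos(th))*1e3),'std %.1f'%(r[w].std()*1e3))
if __name__=='__main__':
    import pickle
    for n in sys.argv[1:]:
        c=pickle.load(open(n,'rb')) if n.endswith('pkl') else cam(n); print(n,end=' '); meas(c)
E
python3 plane.py side0.pkl side3.pkl w5.pkl wrist3.pkl side scene
```

```text
side0.pkl n 1246 1252 tilt 7.03 roll -0.44 top z centre 35.2, underside at far rim 24.8, near rim(-60) 39.6 mm std 1.1
side3.pkl n 1258 1263 tilt 7.08 roll -0.49 top z centre 35.2, underside at far rim 24.7, near rim(-60) 39.6 mm std 1.1
w5.pkl n 7904 7926 tilt 10.19 roll -0.08 top z centre 38.6, underside at far rim 24.7, near rim(-60) 46.3 mm std 0.6
wrist3.pkl n 10922 10925 tilt 7.10 roll -0.50 top z centre 35.2, underside at far rim 24.7, near rim(-60) 39.7 mm std 0.6
side n 1252 1258 tilt 14.12 roll -0.11 top z centre 42.7, underside at far rim 24.5, near rim(-60) 54.7 mm std 1.2
scene n 265 266 tilt 14.27 roll -0.28 top z centre 42.0, underside at far rim 23.6, near rim(-60) 54.2 mm std 0.8
```

The far edge is still resting on the rim (24.5 mm, same as at the start) and the near edge is about 18 mm up. Drawing back now, sliding along the lid's plane.

Request:
send_rows([
  [0, 0, 0, -0.0012, 0, -0.001, -1],
  [0, 0, 0, -0.0025, 0, -0.0021, -1],
  [0, 0, 0, -0.0037, 0, -0.0032, -1],
  [0, 0, 0, -0.005, 0, -0.0043, -1],
  [0, 0, 0, -0.0062, 0, -0.0054, -1],
  [0, 0, 0, -0.007, 0, -0.0061, -1],
  [0, 0, 0, -0.007, 0, -0.0061, -1],
])

```text
time_s: 6.55
ee_pos: [0.6006, 0.0221, 0.0836]
eef_rot: [-3.141, -0.471, 0.574]
force: [-0.6, -0.7, -0.5]
grip_width: 0.0119
```

```bash
python3 look.py 7 33 14; python3 plane.py side scene w7.pkl;  python3 - <<'E'
from fit import *
for n,b in (('scene',(280,110,400,260)),('side',(270,170,400,290))):
    c=cam(n); cv2.imwrite(f'pics/{n}7c.png',cv2.resize(c['pixels'][b[1]:b[3],b[0]:b[2],::-1],None,fx=4,fy=4,interpolation=cv2.INTER_CUBIC))
E
```

```text
6.55 [0.6006 0.0221 0.0836] [-179.94  -27.01   32.88] [-0.6 -0.7 -0.5] [-0.15  0.32 -0.  ] 0.0119 [-0.15  0.42  1.8   0.54  0.63  0.46]
lid o [0.6521 0.055  0.0416] yaw,pitch,roll [33.   13.75 -0.05] dish [0.6479 0.0526]
 off [0.0042 0.0025] 0.0049 30.4
 grip [0.6068 0.0256 0.0816] near [0.5984 0.0201 0.0573] far [0.7059 0.09   0.0259]
0.00041301315501496034 0.9837192474674384 5528
slip along/lat mm 4.9 -0.2
side n 1308 1313 tilt 14.17 roll -0.19 top z centre 42.6, underside at far rim 24.4, near rim(-60) 54.6 mm std 1.1
scene n 215 215 tilt 14.42 roll -0.32 top z centre 42.0, underside at far rim 23.4, near rim(-60) 54.3 mm std 0.8
w7.pkl n 4908 4908 tilt 14.13 roll -0.07 top z centre 42.6, underside at far rim 24.4, near rim(-60) 54.6 mm std 0.6
```

View pics/side7c.png

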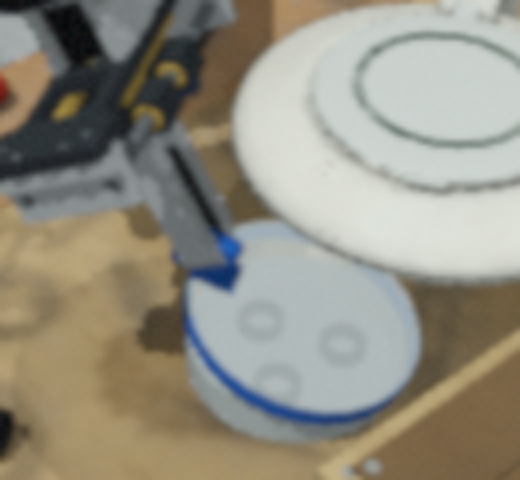

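View pics/w7.png

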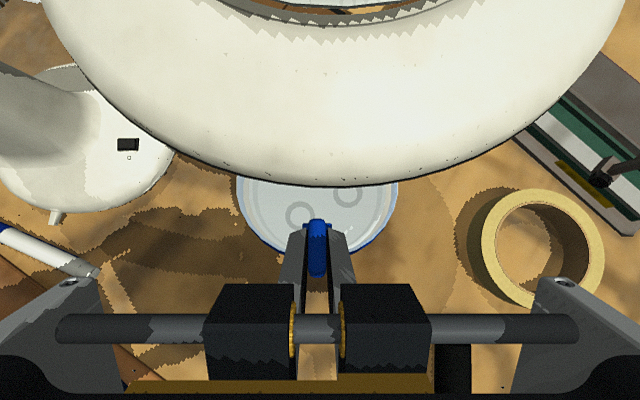

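```bash
python3 - <<'E'
from kin import *
seq((14,58.6),[(t,58.6) for t in (13,12,11,10,9,8,7,6)])
E
```

```text
[0, 1.0, 0, np.float64(-0.0018), 0, np.float64(0.0014)] (13, 58.6) [-58.   81.4] 28.0 near above rim 18.3
[0, 2.0, 0, np.float64(-0.0037), 0, np.float64(0.0028)] (12, 58.6) [-59.   79.3] 29.0 near above rim 16.1
[0, 3.0, 0, np.float64(-0.0054), 0, np.float64(0.0042)] (11, 58.6) [-59.9  77.3] 30.0 near above rim 14.0
[0, 4.0, 0, np.float64(-0.0072), 0, np.float64(0.0056)] (10, 58.6) [-60.9  75.2] 31.0 near above rim 11.8
[0, 5.0, 0, np.float64(-0.009), 0, np.float64(0.0071)] (9, 58.6) [-61.7  73. ] 32.0 near above rim 9.6
[0, 6.0, 0, np.float64(-0.0107), 0, np.float64(0.0086)] (8, 58.6) [-62.6  70.9] 33.0 near above rim 7.4
[0, 7.0, 0, np.float64(-0.0124), 0, np.float64(0.0102)] (7, 58.6) [-63.4  68.8] 34.0 near above rim 5.3
[0, 8.0, 0, np.float64(-0.014), 0, np.float64(0.0118)] (6, 58.6) [-64.1  66.6] 35.0 near above rim 3.1
```

Request:
send_rows([
  [0, 0.9, 0, -0.0016, 0, 0.0013, -1],
  [0, 1.8, 0, -0.0033, 0, 0.0025, -1],
  [0, 2.7, 0, -0.0049, 0, 0.0038, -1],
  [0, 3.6, 0, -0.0065, 0, 0.005, -1],
  [0, 4.5, 0, -0.0081, 0, 0.0064, -1],
  [0, 5.4, 0, -0.0097, 0, 0.0077, -1],
  [0, 6.2, 0, -0.011, 0, 0.009, -1],
  [0, 7.0, 0, -0.0124, 0, 0.0102, -1],
])

```text
time_s: 7.6
ee_pos: [0.5953, 0.0187, 0.0688]
eef_rot: [-3.141, -0.594, 0.574]
force: [0.5, 1.3, 0.8]
grip_width: 0.0117
```

```bash
python3 - <<'E'
import re
s=open('look.py').read()
s=s.replace("    r=least_squares(f,y,","    if k==0:\n        zz=[least_squares(f,np.r_[y[0]-.009,y[1]-.006,h,y[3:]],loss='soft_l1',f_scale=.0015,x_scale=[.01]*3+[.1]*2+[.01]*2) for h in (.014,.02,.027)]; y=min(zz,key=lambda r:r.cost).x\n    r=least_squares(f,y,")
s=s.replace("print('slip","print('cost',r.cost,[round(a.x[2],4) for a in zz]);print('slip")
open('look.py','w').write(s)
E
python3 look.py 8 33 7; python3 plane.py side w8.pkl
```

```text
7.6 [0.5953 0.0187 0.0688] [-179.95  -34.05   32.87] [0.5 1.3 0.8] [-0.07  0.28  0.12] 0.0117 [-0.2   0.42  1.88  0.85  0.55  0.13]
lid o [0.6536 0.0534 0.0213] yaw,pitch,roll [33.    6.95 -0.07] dish [0.6479 0.0526]
 off [0.0057 0.0008] 0.0058 8.2
 grip [0.6046 0.0216 0.0546] near [0.5987 0.0177 0.0293] far [0.7086 0.0891 0.0133]
0.00041725841792771175 0.9659083145453303 14637
cost 0.008157628105952946 [np.float64(0.0341), np.float64(0.0213), np.float64(0.0213)]
slip along/lat mm 5.2 -2.4
side n 1290 1291 tilt 6.78 roll 0.01 top z centre 34.7, underside at far rim 24.5, near rim(-60) 38.8 mm std 1.1
w8.pkl n 11002 11002 tilt 6.95 roll -0.07 top z centre 35.0, underside at far rim 24.6, near rim(-60) 39.3 mm std 0.6
```

View pics/w8.png

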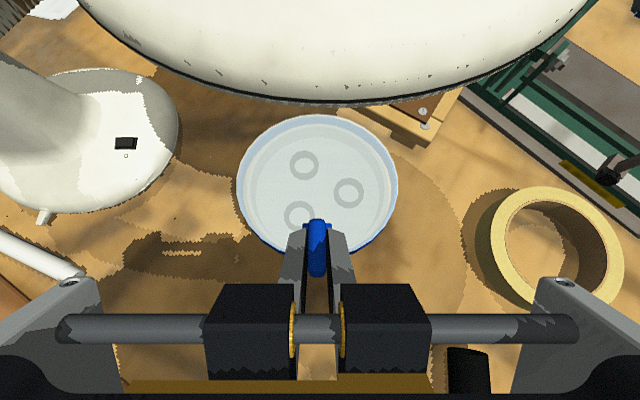

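The fitted centre of 5 mm slip disagrees with the tool-based value of about 1 mm, so I'll check with an overlay.

```bash
python3 - <<'E'
from fit import *
import pickle
c=pickle.load(open('w8.pkl','rb'))
D=np.array([.648,.0526]); u=np.array([np.cos(.576),np.sin(.576)])
x=np.r_[D+u*.001,.0211,.576,np.radians(6.95),0,D]
overlay(c,x,(225,95,410,270),'ov8.png',4)
E
```

```text
(no output)
```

View pics/ov8.png

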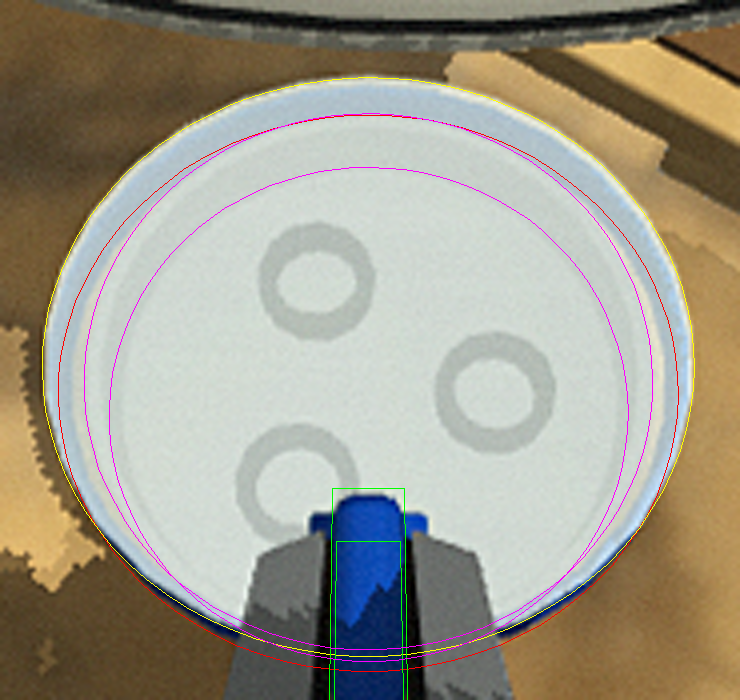

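The overlay settles it: the lid model with 1 mm slip lies right on the lid outline, so the tool-based value holds and the free fit was biased by the fingers. Continuing to lower.

```bash
python3 - <<'E'
from kin import *
seq((7,58.2),[(6,58.4),(5,58.6),(4,58.8),(3,59),(2,59.2),(1.5,59.3)]);print()
seq((1.5,59.3),[(1,59.3),(.5,59.4),(0,59.5),(-.3,59.5)])
E
```

```text
[0, 1.0, 0, np.float64(-0.002), 0, np.float64(0.0012)] (6, 58.4) [-63.9  66.6] 35.0 near above rim 3.1
[0, 2.0, 0, np.float64(-0.004), 0, np.float64(0.0025)] (5, 58.6) [-64.9  64.4] 36.0 near above rim 0.9
[0, 3.0, 0, np.float64(-0.0059), 0, np.float64(0.0038)] (4, 58.8) [-65.7  62.3] 37.0 near above rim -1.3
[0, 4.0, 0, np.float64(-0.0078), 0, np.float64(0.0051)] (3, 59) [-66.6  60.1] 38.0 near above rim -3.4
[0, 5.0, 0, np.float64(-0.0097), 0, np.float64(0.0065)] (2, 59.2) [-67.4  57.9] 39.0 near above rim -5.6
[0, 5.5, 0, np.float64(-0.0107), 0, np.float64(0.0072)] (1.5, 59.3) [-67.8  56.8] 39.5 near above rim -6.7

[0, 0.5, 0, np.float64(-0.0009), 0, np.float64(0.0007)] (1, 59.3) [-68.1  55.6] 40.0 near above rim -7.8
[0, 1.0, 0, np.float64(-0.0019), 0, np.float64(0.0013)] (0.5, 59.4) [-68.4  54.5] 40.5 near above rim -8.9
[0, 1.5, 0, np.float64(-0.0029), 0, np.float64(0.0019)] (0, 59.5) [-68.8  53.4] 41.0 near above rim -10.0
[0, 1.8, 0, np.float64(-0.0035), 0, np.float64(0.0024)] (-0.3, 59.5) [-69.   52.7] 41.3 near above rim -10.7
```

Request:
send_rows([
  [0, 0.7, 0, -0.0014, 0, 0.0008, -1],
  [0, 1.4, 0, -0.0028, 0, 0.0017, -1],
  [0, 2.1, 0, -0.0042, 0, 0.0026, -1],
  [0, 2.8, 0, -0.0055, 0, 0.0035, -1],
  [0, 3.5, 0, -0.0068, 0, 0.0044, -1],
  [0, 4.2, 0, -0.0082, 0, 0.0053, -1],
  [0, 4.9, 0, -0.0095, 0, 0.0063, -1],
  [0, 5.5, 0, -0.0107, 0, 0.0072, -1],
])

```text
time_s: 8.5
ee_pos: [0.5914, 0.0162, 0.057]
eef_rot: [-3.141, -0.69, 0.574]
force: [1.6, 0.2, -0.1]
grip_width: 0.0117
```

```bash
python3 look.py 9 33 2; python3 plane.py side w9.pkl; python3 - <<'E'
from fit import *
import pickle
c=pickle.load(open('w9.pkl','rb'))
D=np.array([.648,.0526]); u=np.array([np.cos(.576),np.sin(.576)])
x=np.r_[D+u*.0005,.0156,.576,np.radians(1.6),0,D]
overlay(c,x,(225,95,410,270),'ov9.png',4)
E
```

```text
8.5 [0.5914 0.0162 0.057 ] [-179.94  -39.53   32.87] [ 1.6  0.2 -0.1] [-0.03  0.2  -0.02] 0.0117 [-0.23  0.45  1.94  1.14  0.53 -0.19]
lid o [0.6579 0.0549 0.029 ] yaw,pitch,roll [33.    1.45 -0.05] dish [0.6424 0.0494]
 off [0.0155 0.0055] 0.0165 19.6
 grip [0.6065 0.0216 0.0566] near [0.6026 0.019  0.0307] far [0.7132 0.0909 0.0274]
0.00044567935516103647 0.9270251872021783 14690
cost 0.010511085267371626 [np.float64(0.0161), np.float64(0.0161), np.float64(0.029)]
slip along/lat mm 16.0 -3.8
side n 1257 1257 tilt 1.51 roll -0.16 top z centre 29.1, underside at far rim 24.5, near rim(-60) 27.6 mm std 1.1
w9.pkl n 10852 10852 tilt 1.44 roll -0.07 top z centre 29.3, underside at far rim 24.8, near rim(-60) 27.8 mm std 0.6
```

View pics/ov9.png

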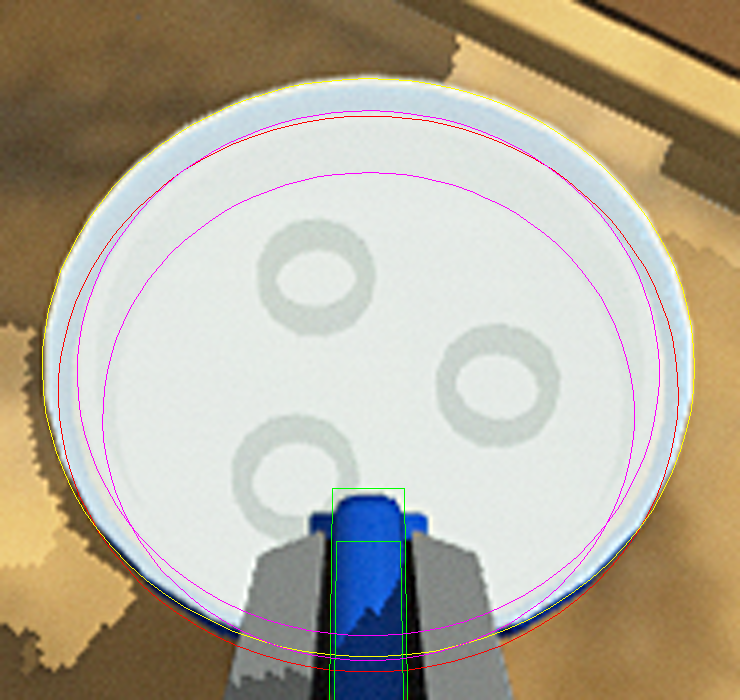

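The overlay matches the outline: tilt 1.5°, centred, with the skirt over the rim all round. Next is the last gentle part of the lowering.

Request:
send_rows([
  [0, 0.3, 0, -0.0005, 0, 0.0004, -1],
  [0, 0.6, 0, -0.0011, 0, 0.0008, -1],
  [0, 0.9, 0, -0.0017, 0, 0.0012, -1],
  [0, 1.2, 0, -0.0023, 0, 0.0016, -1],
  [0, 1.4, 0, -0.0027, 0, 0.0018, -1],
  [0, 1.5, 0, -0.0029, 0, 0.0019, -1],
  [0, 1.5, 0, -0.0029, 0, 0.0019, -1],
])

```text
time_s: 9.3
ee_pos: [0.5904, 0.0156, 0.0538]
eef_rot: [-3.14, -0.716, 0.574]
force: [0.5, 1.1, 4.0]
grip_width: 0.012
```

```bash
python3 look.py 10 33 0 | head -1; python3 plane.py side w10.pkl
```

```text
9.3 [0.5904 0.0156 0.0538] [-179.93  -41.04   32.86] [0.5 1.1 4. ] [0.3  0.03 0.14] 0.012 [-0.24  0.45  1.95  1.22  0.54 -0.28]
side n 1254 1254 tilt -0.07 roll 0.00 top z centre 27.7, underside at far rim 24.8, near rim(-60) 24.6 mm std 1.1
w10.pkl n 10823 10823 tilt -0.03 roll 0.05 top z centre 27.8, underside at far rim 24.8, near rim(-60) 24.8 mm std 0.6
```

The lid is level at rim height with 4 N of contact force. Releasing, then backing straight out.

Request:
send_rows([
  [0, 0, 0, 0, 0, 0, -0.7],
  [0, 0, 0, 0, 0, 0, -0.4],
  [0, 0, 0, 0, 0, 0, -0.2],
  [0, 0, 0, 0, 0, 0, -0.1],
  [0, 0, 0, 0, 0, 0, -0.1],
])

```text
time_s: 9.9
ee_pos: [0.5903, 0.0156, 0.0535]
eef_rot: [-3.14, -0.716, 0.573]
force: [-1.7, -0.2, -0.9]
grip_width: 0.041
```

```bash
python3 look.py 11 33 0|head -1; python3 plane.py side w11.pkl
```

```text
9.9 [0.5903 0.0156 0.0535] [-179.92  -41.     32.85] [-1.7 -0.2 -0.9] [-0.19  0.31  0.04] 0.041 [-0.24  0.45  1.95  1.22  0.54 -0.28]
side n 1256 1256 tilt -0.09 roll 0.07 top z centre 27.7, underside at far rim 24.8, near rim(-60) 24.6 mm std 1.1
w11.pkl n 10857 10857 tilt -0.04 roll 0.04 top z centre 27.8, underside at far rim 24.8, near rim(-60) 24.8 mm std 0.6
```

View pics/w11.png

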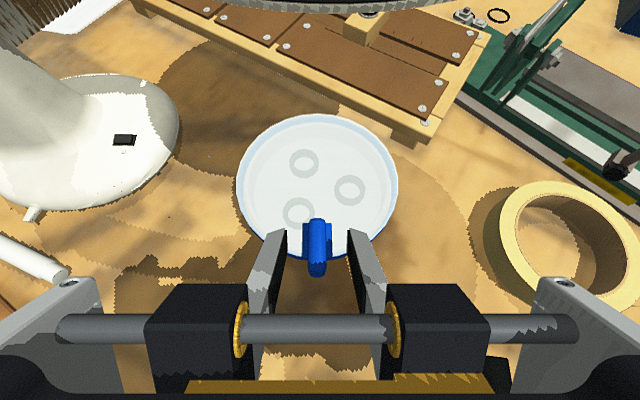

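The jaws are open on both sides of the fin at (316,248), and the lid is flat. Retracting along the tool axis.

Request:
send_rows([
  [0, 0, 0, 0, 0, -0.01, -0.1],
  [0, 0, 0, 0, 0, -0.03, -0.1],
  [0, 0, 0, 0, 0, -0.06, -0.1],
  [0, 0, 0, 0, 0, -0.09, -0.1],
  [0, 0, 0, 0, 0, -0.12, -0.1],
  [0, 0, 0, 0, 0, -0.14, -0.1],
  [0, 0, 0, 0, 0, -0.14, -0.1],
  [0, 0, 0, 0, 0, -0.14, -0.1],
])

```text
time_s: 10.8
ee_pos: [0.5133, -0.0346, 0.1592]
eef_rot: [-3.141, -0.716, 0.573]
force: [-0.4, 0.9, -0.4]
grip_width: 0.0423
```

```bash
cat >> fit.py <<'E'
E
python3 look.py 12 33 0|head -1; python3 plane.py side scene w12.pkl; python3 - <<'E'
from fit import *
import pickle
c=pickle.load(open('w12.pkl','rb'))
D=np.array([.648,.0526])
W=world(c); P=gather([c],D,.085)[0]
for x0 in ([*D,.0145,.576,0,0,*D],):
    r=fit(P,x0); rep(r.x); print(np.median(r.fun),np.mean(np.abs(model(r.x,P))<.003))
x=np.r_[D,.0145,.576,0,0,D]
overlay(c,x,(250,80,390,215),'ov12.png',5)
cam('scene','scene12.png');cam('side','side12.png')
E
```

```text
10.8 [ 0.5133 -0.0346  0.1592] [-179.99  -41.03   32.86] [-0.4  0.9 -0.4] [-0.21  0.33  0.02] 0.0423 [-0.41  0.12  2.07  0.94  0.75 -0.06]
side n 1248 1249 tilt -0.04 roll 0.07 top z centre 27.8, underside at far rim 24.8, near rim(-60) 24.7 mm std 1.1
scene n 399 399 tilt -0.05 roll -0.12 top z centre 27.1, underside at far rim 24.2, near rim(-60) 24.1 mm std 1.1
w12.pkl n 4161 4161 tilt -0.07 roll 0.03 top z centre 27.8, underside at far rim 24.9, near rim(-60) 24.7 mm std 0.6
lid o [0.654  0.0517 0.0148] yaw,pitch,roll [29.54 -0.08  0.05] dish [0.6424 0.0513]
 off [0.0116 0.0004] 0.0116 1.9
 grip [0.6    0.0211 0.0408] near [0.5966 0.0191 0.0147] far [0.7114 0.0842 0.0149]
0.0005054077382858069 0.9433438985736925
```

View pics/ov12.png

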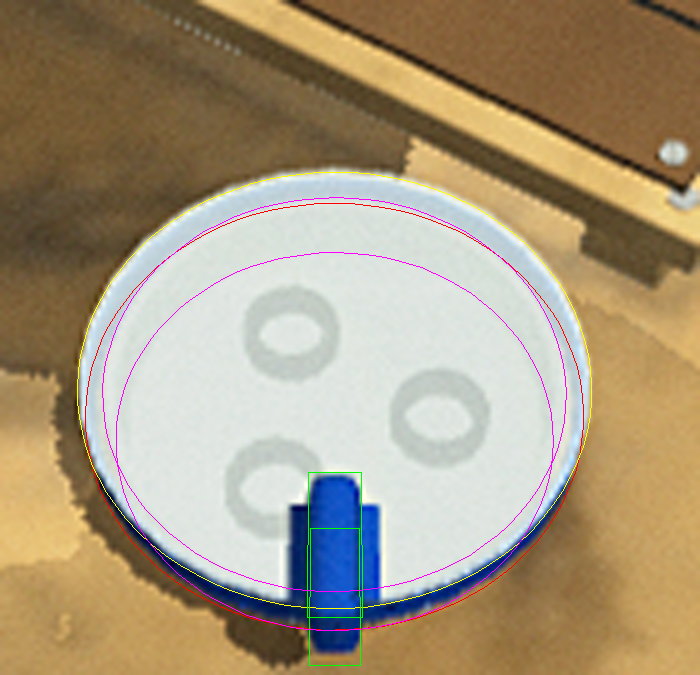

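View pics/scene12.png

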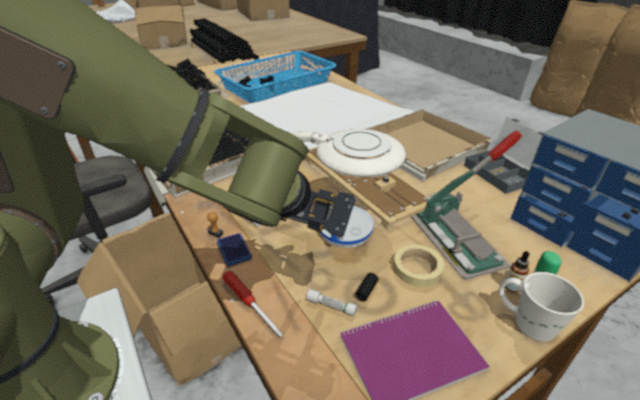

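View pics/side12.png

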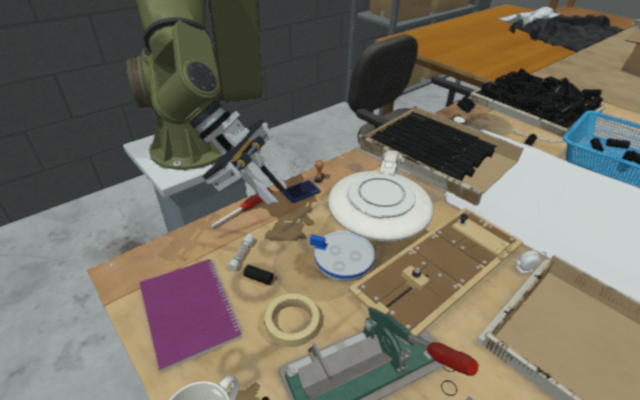

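The lid outline matches the seated, centred model. The lid is level at rim height and everything else is in place.

```bash
python3 -c "
from station import ctrl
print(ctrl.get_obs()['time_s']); print(ctrl.hand_in())"
```

```text
11.05
the job is handed in; nothing more can be done
None
```

The lid is back on the dish: centred, flat and fully down, with the gripper open and well clear. I handed it in at about 11 s.

**What I did:**
- **Grip:** I reached in at a 34° slant and pinched the fin.
- **Lift:** I tilted the lid about its far contact to 14°. The near edge came about 18 mm clear of the rim while the far edge stayed on it.
- **Draw back and lower:** I drew the lid back about 9 mm and lowered it in stages. I then let go and backed straight out.

**Last checks:**
- **Flatness:** all three cameras show tilt and roll within 0.15°. The lid's underside is at 24 to 25 mm, level with the rim.
- **Centring:** the wrist-camera overlay of a centred, seated lid lies on the lid's outline to about 1 mm.
- **Dish and surroundings:** the last reliable fits put the dish where it started, within about 1 mm. The other things look undisturbed in the last pictures. Readings between moves never passed about 4 N, and I saw no sign of touching the magnifier.

**What disagreed:**
- **Position fits:** once the lid was nearly seated, the automatic position fits were unreliable, giving 5 to 16 mm of false offset. I relied on the overlays, the lid-plane measurements and the tool position instead.
- **Slip direction:** the lid had slipped at about 30° to world +x, more than the stated 20°.

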